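# Clamp the tube pillars in the welding jig under the pressure board

### The arm

A 6-joint arm with a two-finger parallel gripper is mounted at the origin on the work surface. World frame = base frame: x ahead of the robot, y to its left, z up, the work surface at z = 0. Lengths are in m, angles in rad, forces in N, time in s.
With the tool pointing down it reaches from about 0.35 to 0.975 m from the base axis. Payload 4.9 kg.
Tool frame: the origin (TCP) lies at the very end of the fingers, on their centre line; the grasp point (between the pads) lies 19 mm behind it; z points along the fingers, y is the line along which they close (so a half turn about z gives the same grasp; the last joint's range is limited). The gripper opens to 85 mm and grips with 20 to 120 N. Pads are 22 mm wide; open, the fingers measure 114 mm over their backs; the gripper's body (76 mm by 85 mm) begins 54 mm behind the grasp point. The pads swing forward as they close: fully open they stand 13 mm farther back than shut.
Start: joints at [1.109, 0.053, 1.613, -0, 1.476, -0.119], TCP at [0.21, 0.589, 0.231] pointing down, gripper open.
Joint ranges: [-3.01, 3.01], [-1.01, 2.22], [0.06, 2.58], [-1.02, 4.17], [0.09, 2.62], [-3.14, 3.14]. Speed limits (rad/s): [2.57, 2.57, 3.14, 3.14, 3.14, 3.14].

### API

Orientations are given as a rotation vector (axis times angle).
In Python, from station import ctrl, imaging gives the robot as it stands.
- The arm moves only by the tool play_rows, never from a script. Its argument "series" is a list of rows, each a list of 3 entries, a list of its own where there are three numbers: the opening, from 0 (shut) to 1 (fully open), then the shift along the tool's x, y, z each as a share of 0.05 m, from -1 to 1, then the turn, a rotation vector about the tool's x, y, z each as a share of 8 degrees, from -1 to 1. In form: [[grip, [dx, dy, dz], [ax, ay, az]], ...]. A call has 1 to 8 rows; each row shifts and turns the commanded pose from where the row before left it, along the tool's axes as they then stand; what a row does not reach is not made up. A row lasts 1/8 s, in which the tool goes at most 62.5 mm and 10.7 degrees, less where a joint would pass 70% of its speed; a pose out of reach is approached as far as the arm can. A call with a number of a shift or a turn outside -1 to 1 is refused whole. A call with a gripper value outside its range is refused whole. The fingers move at their own pace and stop on an object; "force" is the grip in N (left out, the last holds). Time passes only in rows, so rows that do not move let the fingers close. It gives the time, the measured TCP pose, the force, the opening and the grip force at its end, in the units of the state.
- ctrl.get_obs(): the state, without advancing time (a new reading comes with each control period).
- imaging.get_image(name): name is "scene" or "top" or "wrist"; returns a dict with "color" (400x640x3 uint8, blue, green, red), "fx", "fy", "cx", "cy" (pixels), "D" ([k1, k2, p1, p2, k3] as OpenCV has them; the pictures are not rectified), "extrinsics" (4x4, takes a point from world to camera coordinates); the wrist camera has in their place "hand_eye" (4x4, takes a point from camera to tool coordinates, whose origin is the TCP and whose axes are the flange's). Camera axes: x right, y down, z forward; pixel columns grow to the right and rows downward; lengths in m; the calibration is good to about 2 mm. A picture is of the moment at which its call begins: read the wrist's pose just before it. There is no depth.
- ctrl.finish_job(): hands the job in; it is judged then, once.
The state is a dict: "t": time; "q": joint angles; "dq": joint speeds; "effort": joint torques, N m; "tool_pos": TCP position; "tool_rot": TCP orientation; "contact_force": force on the tool from outside, world axes, zero at the start; "wrist_torque": the same for the moment, N m; "opening": finger opening in m; "grip_force": force on a finger pad.
Only numpy, scipy, OpenCV 4.12 (cv2) and the standard library are available. Lean on these libraries where they do the work, as an engineer would, in place of code of your own. Each camera call takes 0.05 s, during which the arm holds its last target. There are 200 camera calls.

### The job

Get the jig ready for welding: lift the sprung clamp bar by its knob, turn it well aside (about a quarter turn), take the wooden board off the V-plates, and lay every steel tube from the bench into a groove of its own, with the middle of the tube over the middle of the V-plates (two tubes go in the outer grooves). Then lay the board flat on the tubes, flush with the outline of the V-plates, and swing the bar back between its pins and lower it so that it clamps the board. Leave the hammer, the can and the steel block where they are.

Things in the scene. Friction and masses are not known exactly. Their poses are not given: they have to be found in the camera images.
- jig: fixed jig. Origin: at bench level under the centre of its V-plates; x along the grooves, away from the robot; y along the row of grooves, to the clamp post; z up. Two steel V-plates, x = 21 to 33 and -33 to -21 mm, y = -95 to 95 mm, stand on a 12 mm base with a 42 mm gap between them for the fingers. Three 90-degree V grooves in them, 62 mm apart; flat crests between them 52 mm high.
- groove1 (a point): axis of a tube seated in the first groove, at the middle of the V-plates: jig x = 0, y = -62 mm, 56.2 mm above the bench (the tube's top is then at 71.2 mm). x along the groove.
- groove2 (a point): axis of a tube seated in the middle groove, at the middle of the V-plates: jig x = 0, y = 0 mm, 56.2 mm above the bench (the tube's top is then at 71.2 mm). x along the groove.
- groove3 (a point): axis of a tube seated in the last groove, at the middle of the V-plates: jig x = 0, y = 62 mm, 56.2 mm above the bench (the tube's top is then at 71.2 mm). x along the groove. Two tubes go in the outer grooves (first and last), so that the board lies level.
- pins (a point): midpoint between the tips of the two fixed locating pins: jig x = 0, y = -108 mm, 116 mm above the bench. Upright pointed steel pins, 10 mm thick, their axes 24.5 mm to either side in jig x; the clamp bar's free end lies between them when shut. The pin on the +x side stops the bar from turning until it is raised at least 0.033 m.
- post (a point): the clamp post's axis, about which the bar turns, at bench level: jig x = 0, y = 155 mm. The post's fixed foot is 38 mm in diameter and 78 mm high. The aluminium bar is 24 mm wide, 16 mm thick and reaches to 270 mm from the axis (15 mm behind it).
- knob (a point): the middle of the clamp bar's black upright knob, 26 mm in diameter and 46 mm high, on top of the bar 135 mm from the post's axis; moves with the bar. Unraised, this point is 123 mm, the bar's top 100 mm and the bar's underside 84 mm above the bench. Grip it from above; it may turn between the fingers.
- clamp_lift (a joint): height in m by which the clamp bar is raised, 0 to 0.050. A spring and the bar's weight pull it down (8.5 N at 0, 13.5 N at 0.050); it never stays up by itself. About 0.015 when the bar rests on the board on the tubes. At least 0.033 is needed to pass over the pins.
- clamp_swing (a joint): angle in rad of the clamp bar about the post, 0 to 1.75, growing counter-clockwise from above. 0 (a stop): it lies along jig -y, over the middles of the grooves; 1.57: it points along jig +x, away from the robot. Turns easily and stays where left. To get back between the pins, the bar, raised, is turned against the stop (below 0.03) and then lowered.
- board: a plain hardwood pressure board, 66 x 190 x 28 mm (its x, y, z), 0.2 kg, of the same outline as the pair of V-plates. Origin: its centre, 14 mm above the bench when it lies flat and 85.2 mm when it lies on seated tubes. Starts flat on the empty V-plates (centre at 66 mm), 4 mm below the shut bar; the bench to the robot's left of the jig is free for it.
- tube1: one of three alike steel pillars, two or three present: round tube 30 mm in diameter, 150 mm long, with a square 40 x 40 x 5 mm plate on each end, 160 mm overall, 0.3 kg. Origin: on its axis at mid length, 20 mm above the bench when lying there; x along the tube. Starts lying on the bench to the robot's right of the jig, roughly along x, and does not roll.
- tube2: one of three alike steel pillars, two or three present: round tube 30 mm in diameter, 150 mm long, with a square 40 x 40 x 5 mm plate on each end, 160 mm overall, 0.3 kg. Origin: on its axis at mid length, 20 mm above the bench when lying there; x along the tube. Starts lying on the bench to the robot's right of the jig, roughly along x, and does not roll.
- tube3: one of three alike steel pillars, two or three present: round tube 30 mm in diameter, 150 mm long, with a square 40 x 40 x 5 mm plate on each end, 160 mm overall, 0.3 kg. Origin: on its axis at mid length, 20 mm above the bench when lying there; x along the tube. Starts lying on the bench to the robot's right of the jig, roughly along x, and does not roll.
- hammer: bystander: a hammer lying on the bench beyond the work.
- can: bystander: a metal can, 66 mm in diameter, 100 mm high, between the robot and the work, to the left.
- offcut: bystander: a dark steel block 50 x 90 x 30 mm beyond the work.

How it is judged:
On the way, in this order (a step that is already met when the one before it is completed fails the run):
1. the clamp bar is lifted over its pins and turned aside by at least 1.2 rad (value of joint clamp_swing above 1.2 rad), for 0.2 s.
2. every tube lies in a groove, its middle within 20 mm of the V-plates' middle, the bar still aside (z of tube1 in the frame of jig between 0.0512 and 0.0612 m and x of tube1 in the frame of jig between -0.02 and 0.02 m and y of tube1 in the frame of jig between -0.072 and 0.072 m and angle between the x axis of each of tube1, tube2, tube3 and the x axis of jig, either way round below 0.08 rad and z of tube2 in the frame of jig between 0.0512 and 0.0612 m and x of tube2 in the frame of jig between -0.02 and 0.02 m and y of tube2 in the frame of jig between -0.072 and 0.072 m and z of tube3 in the frame of jig between 0.0512 and 0.0612 m and x of tube3 in the frame of jig between -0.02 and 0.02 m and y of tube3 in the frame of jig between -0.072 and 0.072 m and value of joint clamp_swing above 1.2 rad), for 0.2 s.
3. the board lies flat on the tubes, flush with the V-plates within 7 mm and 0.07 rad, the bar still aside (all of step 2 and z of board in the frame of jig between 0.0802 and 0.0902 m and x of board in the frame of jig between -0.007 and 0.007 m and y of board in the frame of jig between -0.007 and 0.007 m and angle between the y axis of board and the y axis of jig, either way round below 0.07 rad and angle between the z axis of board and the z axis of jig, either way round below 0.05 rad), for 0.2 s.
At the end, for the whole second after the job is handed in: Every tube lies in a groove (height within 5 mm, 0.08 rad, middle within 20 mm of the V-plates' middle); the board lies flat on them, flush with the V-plates within 7 mm and 0.07 rad; the bar is back between its pins (swing below 0.06) and rests on the board (lift 9 to 21 mm); all at rest (z of tube1 in the frame of jig between 0.0512 and 0.0612 m and x of tube1 in the frame of jig between -0.02 and 0.02 m and y of tube1 in the frame of jig between -0.072 and 0.072 m and angle between the x axis of each of tube1, tube2, tube3 and the x axis of jig, either way round below 0.08 rad and z of tube2 in the frame of jig between 0.0512 and 0.0612 m and x of tube2 in the frame of jig between -0.02 and 0.02 m and y of tube2 in the frame of jig between -0.072 and 0.072 m and z of tube3 in the frame of jig between 0.0512 and 0.0612 m and x of tube3 in the frame of jig between -0.02 and 0.02 m and y of tube3 in the frame of jig between -0.072 and 0.072 m and z of board in the frame of jig between 0.0802 and 0.0902 m and x of board in the frame of jig between -0.007 and 0.007 m and y of board in the frame of jig between -0.007 and 0.007 m and angle between the y axis of board and the y axis of jig, either way round below 0.07 rad and angle between the z axis of board and the z axis of jig, either way round below 0.05 rad and value of joint clamp_lift between 0.0092 and 0.0212 m and value of joint clamp_swing below 0.06 rad and linear speed of each of tube1, tube2, tube3, board below 0.03 m/s); the robot touches nothing.
It fails at once if the hammer, the can or the steel block is moved more than 40 mm (distance of any of hammer, can, offcut from where it was at the start of the episode above 0.04 m).
Of tube1, tube2, tube3 only 2 to 3 are there at a start; the rules pass over those that are not, and their reading is None.
At some moment in a run one of tube1, tube2, tube3, board may be knocked a few centimetres aside while the robot is not near it.
Once in a run the grip may slacken for a moment while it holds something.
It also fails if it takes over 210 s, if anything falls off the work surface, if the arm or the gripper's body presses on something with over 40 N, if the wrist force passes 120 N, or if a joint passes its speed limit or range.

## Working session

There is one attempt and no reset: what is moved stays moved. The work goes in short steps, Python scripts to look and compute and a tool call to move; the robot and the scene stay as the last step left them, time stands still between calls to the robot, and variables do not carry over. Pictures are saved under pics/ and viewed, at most 14 in all, crops included, and the job is handed in when it is done.

Besides the shell and the picture viewer there is one more tool, called after "Request:" as name(argument=value, ...) on one line, values as JSON. play_rows: Moves the arm, as the interface text tells. Shift numbers are shares of 0.05 m and turn numbers shares of 8 degrees, none past 1 either way. Its arguments: {"type":"object","properties":{"series":{"type":"array"},"force":{"type":"number"}},"required":["series"]}

```bash
ls; mkdir -p pics; cat > h.py <<'E'
import numpy as np, cv2
from scipy.spatial.transform import Rotation as R
from station import ctrl, imaging
def cam(n):
    o=ctrl.get_obs(); im=imaging.get_image(n)
    K=np.array([[im['fx'],0,im['cx']],[0,im['fy'],im['cy']],[0,0,1.]]);D=np.array(im['D'],float)
    if n=='wrist':
        T=np.eye(4);T[:3,:3]=R.from_rotvec(o['tool_rot']).as_matrix();T[:3,3]=o['tool_pos']
        E=np.linalg.inv(T@np.array(im['hand_eye']))
    else: E=np.array(im['extrinsics'])
    return im['color'],K,D,E
def save(n,name):
    c,K,D,E=cam(n); cv2.imwrite(f'pics/{name}.png',c); np.savez(f'pics/{name}.npz',K=K,D=D,E=E)
def px2w(name,pts,z):
    d=np.load(f'pics/{name}.npz');K,D,E=d['K'],d['D'],d['E']
    u=cv2.undistortPoints(np.array(pts,float).reshape(-1,1,2),K,D)[:,0]
    Ei=np.linalg.inv(E);o=Ei[:3,3];r=np.c_[u,np.ones(len(u))]@Ei[:3,:3].T
    z=np.broadcast_to(z,len(u));return o+r*((z-o[2])/r[:,2])[:,None]
def w2px(name,P):
    d=np.load(f'pics/{name}.npz');E=d['E']
    return cv2.projectPoints(np.array(P,float).reshape(-1,3),cv2.Rodrigues(E[:3,:3])[0],E[:3,3],d['K'],d['D'])[0][:,0]
E
python3 - <<'E'
from h import *
o=ctrl.get_obs();print({k:np.round(v,3) for k,v in o.items()}); print(np.round(R.from_rotvec(o['tool_rot']).as_matrix(),3))
save('top','top0');save('scene','scene0')
E
```

```text
pics
{'t': np.float64(0.0), 'q': array([ 1.109,  0.053,  1.614,  0.   ,  1.476, -0.119]), 'dq': array([ 0.001, -0.002,  0.001, -0.003,  0.   , -0.001]), 'effort': array([ 1.0000e-03, -3.9370e+01, -3.7017e+01, -0.0000e+00,  7.0000e-03,
        0.0000e+00]), 'tool_pos': array([0.21 , 0.588, 0.23 ]), 'tool_rot': array([-5.360e-01, -3.095e+00,  3.000e-03]), 'contact_force': array([-0.178,  0.895,  0.673]), 'wrist_torque': array([ 0.002, -0.017, -0.008]), 'grip_force': np.float64(0.0), 'opening': np.float64(0.085)}
[[-0.942  0.336 -0.001]
 [ 0.336  0.942 -0.002]
 [ 0.    -0.002 -1.   ]]
```

View pics/top0.png

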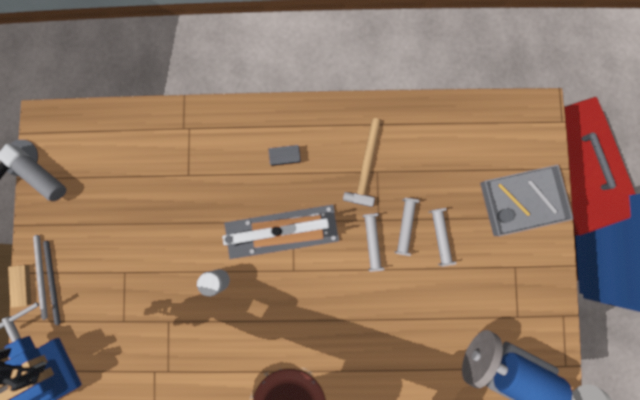

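View pics/scene0.png

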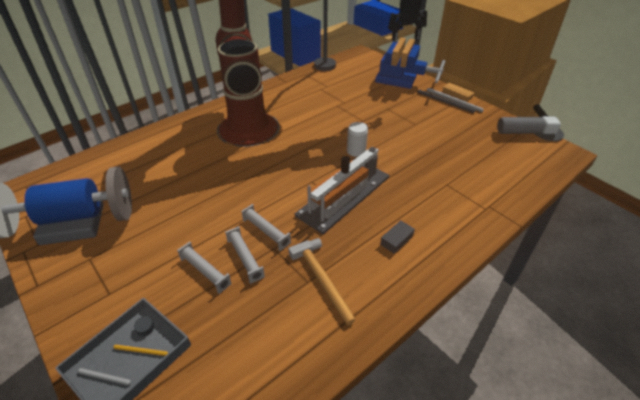

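The top view shows three tubes at about (374,242), (408,227) and (443,237), the jig centred near (280,231) with its post end at (228,240), and the knob at (277,231). The can is at (210,284). I'll zoom in to measure.

```bash
python3 - <<'E'
from h import *
c=cv2.imread('pics/top0.png')[180:300,205:465]
cv2.imwrite('pics/c0.png',cv2.resize(c,None,fx=3,fy=3,interpolation=cv2.INTER_CUBIC))
print(np.round(px2w('top0',[(277,231),(374,242),(408,227),(443,237),(228,240),(333,224),(210,284),(375,121),(284,156)],[.14,.03,.03,.03,.1,.1,.1,.02,.03]),3))
print(px2w('top0',[(279,231)],0))
E
```

```text
[[ 0.501  0.012  0.14 ]
 [ 0.467 -0.251  0.03 ]
 [ 0.508 -0.349  0.03 ]
 [ 0.478 -0.449  0.03 ]
 [ 0.479  0.15   0.1  ]
 [ 0.518 -0.134  0.1  ]
 [ 0.362  0.198  0.1  ]
 [ 0.824 -0.265  0.02 ]
 [ 0.721  0.005  0.03 ]]
[[0.50260624 0.02502752 0.        ]]
```

View pics/c0.png

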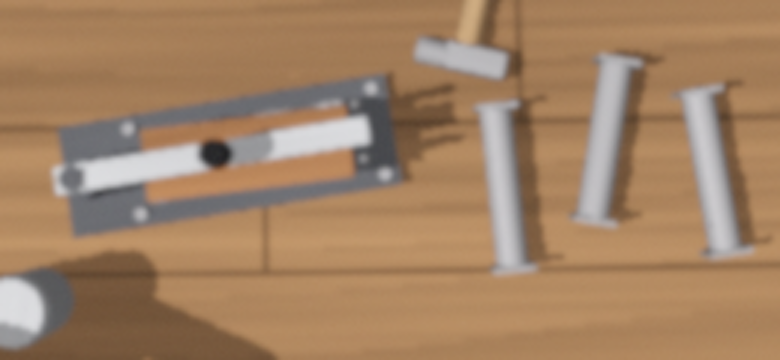

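```bash
cat >> h.py <<'E'
def crop(name,pts,z,s=3,o=(205,180)): return px2w(name,(np.array(pts,float)+.5)/s-.5+np.array(o),z)
E
python3 - <<'E'
from h import *
b=crop('top0',[(60,130),(388,75),(402,182),(75,236)],.012)
d=(b[0]+b[3]-b[1]-b[2])/2; print('base',np.round(b,3),b.mean(0),np.linalg.norm(d),'yaw',np.arctan2(-d[0],d[1]))
p=crop('top0',[(72,178),(371,131),(215,153)],[.105,.1,.146]);d=p[0]-p[1];print('bar',p.round(3),np.linalg.norm(d),np.arctan2(-d[0],d[1]))
for e in [((498,104),(514,269)),((620,60),(596,221)),((702,90),(729,252))]:
    q=crop('top0',e,.025);d=q[0]-q[1];print('tube',q.mean(0).round(3),np.linalg.norm(d),np.arctan2(d[1],d[0]))
E
```

```text
base [[ 0.528  0.184  0.012]
 [ 0.577 -0.139  0.012]
 [ 0.473 -0.15   0.012]
 [ 0.425  0.168  0.012]] [0.50070636 0.01578666 0.012     ] 0.3244043863788183 yaw 0.15036384361221594
bar [[ 0.481  0.147  0.105]
 [ 0.52  -0.121  0.1  ]
 [ 0.501  0.013  0.146]] 0.2705829645236672 0.14200445116437416
tube [ 0.468 -0.25   0.025] 0.1579355899359761 0.07202210268314269
tube [ 0.51  -0.349  0.025] 0.15655810753788696 -0.180588098714284
tube [ 0.479 -0.451  0.025] 0.1563954280676651 0.12668304467528715
```

```bash
cat >> h.py <<'E'
JY=0.145  # jig yaw
def plan(xyz,yaw=None):
    """yaw = world angle of tool y axis (mod pi). prints turn (units of 8deg about tool z), then shift (units of .05) in tool axes after turning"""
    o=ctrl.get_obs();M=R.from_rotvec(o['tool_rot']).as_matrix();a=np.arctan2(M[1,1],M[0,1]);t=0
    tilt=M.T@np.array([0,0,-1.]);
    if yaw is not None:
        t=(yaw-a+np.pi/2)%np.pi-np.pi/2; M=R.from_rotvec([0,0,t]).as_matrix()@M
    s=M.T@(np.array(xyz)-o['tool_pos'])/.05
    print('t',round(float(o['t']),2),'az units',round(-np.degrees(t)/8,2),'shift units',s.round(2),'tilt(rad)',tilt[:2].round(4),'q6',o['q'][5].round(2),'pos',o['tool_pos'].round(4),'yaw',round(a,4),'open',round(float(o['opening']),4))
E
python3 - <<'E'
from h import *
plan((.501,.013,.26),np.pi/2+.145)
E
```

```text
t 0.1 az units -3.49 shift units [ -4.1  -12.22  -0.57] tilt(rad) [-0.0003  0.0019] q6 -0.12 pos [0.2098 0.5881 0.2302] yaw 1.2281 open 0.0854
```

Request:
play_rows(series=[[1, [0, 0, -0.15], [0, 0, -0.87]], [1, [0, 0, -0.15], [0, 0, -0.87]], [1, [0, 0, -0.15], [0, 0, -0.87]], [1, [0, 0, -0.12], [0, 0, -0.87]]])

```text
t: 0.6
tool_pos: [0.2099, 0.5884, 0.2595]
tool_rot: [0.231, -3.133, 0.001]
contact_force: [0.3, 0.6, -0.9]
opening: 0.0856
grip_force: 0.0
```

Request:
play_rows(series=[[1, [-0.29, -0.87, 0], [0, 0, 0]], [1, [-0.29, -0.87, 0], [0, 0, 0]], [1, [-0.29, -0.87, 0], [0, 0, 0]], [1, [-0.29, -0.87, 0], [0, 0, 0]], [1, [-0.29, -0.87, 0], [0, 0, 0]], [1, [-0.29, -0.87, 0], [0, 0, 0]], [1, [-0.29, -0.87, 0], [0, 0, 0]], [1, [-0.29, -0.87, 0], [0, 0, 0]]])

```text
t: 1.6
tool_pos: [0.3747, 0.2593, 0.2593]
tool_rot: [0.225, -3.133, 0.0]
contact_force: [0.0, 0.1, 0.3]
opening: 0.0855
grip_force: 0.0
```

Request:
play_rows(series=[[1, [-0.29, -0.87, 0], [0, 0, 0]], [1, [-0.29, -0.87, 0], [0, 0, 0]], [1, [-0.29, -0.87, 0], [0, 0, 0]], [1, [-0.29, -0.87, 0], [0, 0, 0]], [1, [-0.29, -0.87, 0], [0, 0, 0]], [1, [-0.2, -0.87, 0], [0, 0, 0]], [1, [0, 0, 0], [0, 0, 0]], [1, [0, 0, 0], [0, 0, 0]]])

```text
t: 2.6
tool_pos: [0.493, 0.0145, 0.2593]
tool_rot: [0.224, -3.133, -0.001]
contact_force: [0.2, 0.8, 0.3]
opening: 0.0854
grip_force: 0.0
```

```bash
python3 - <<'E'
from h import *
save('wrist','w1');plan((.501,.013,.26),np.pi/2+.145)
print(w2px('w1',[(.501,.013,.146),(.481,.147,.1)]),np.linalg.inv(np.load('pics/w1.npz')['E'])[:3].round(3))
E
```

```text
t 2.65 az units -0.01 shift units [-0.15 -0.06 -0.01] tilt(rad) [-0.0006 -0.0006] q6 -1.84 pos [0.493  0.0149 0.2595] yaw 1.7147 open 0.0856
[[317.94990768 199.34862537]
 [466.9347579  183.64710851]] [[-0.142  0.951  0.276  0.423]
 [ 0.99   0.136  0.04   0.004]
 [ 0.     0.279 -0.96   0.402]]
```

View pics/w1.png

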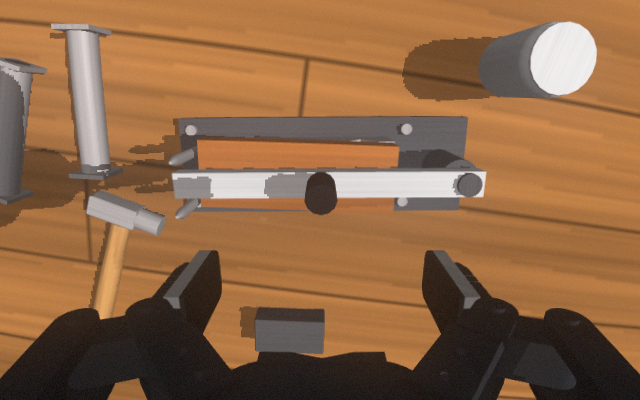

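Knob at (321,198), post cap at (468,184) and bar end at (174,185). All three agree with the predictions.

```bash
python3 - <<'E'
from h import *
p=px2w('w1',[(469,184),(173.5,185.5),(321,198),(174,118),(467,117)],[.105,.1,.146,.012,.012]);print(p.round(4))
d=p[0]-p[1];print(np.linalg.norm(d),np.arctan2(-d[0],d[1]));d=p[4]-p[3];print(np.arctan2(-d[0],d[1]))
plan((.5015,.0125,.108),np.pi/2+.145)
E
```

```text
[[ 0.4801  0.1466  0.105 ]
 [ 0.5207 -0.118   0.1   ]
 [ 0.4996  0.0152  0.146 ]
 [ 0.4706 -0.1554  0.012 ]
 [ 0.4229  0.1691  0.012 ]]
0.2677898975630906 0.15248196297741928
0.14567950443835206
t 2.65 az units -0.01 shift units [-0.16 -0.07  3.03] tilt(rad) [-0.0006 -0.0006] q6 -1.84 pos [0.493  0.0149 0.2595] yaw 1.7147 open 0.0856
```

Request:
play_rows(series=[[1, [-0.15, -0.04, 0.6], [0, 0, 0]], [1, [0, 0, 0.6], [0, 0, 0]], [1, [0, 0, 0.6], [0, 0, 0]], [1, [0, 0, 0.6], [0, 0, 0]], [1, [0, 0, 0.4], [0, 0, 0]], [1, [0, 0, 0.21], [0, 0, 0]], [0, [0, 0, 0], [0, 0, 0]], [0, [0, 0, 0], [0, 0, 0]]], force=90)

```text
t: 3.65
tool_pos: [0.5018, 0.0135, 0.1105]
tool_rot: [-0.225, 3.132, -0.001]
contact_force: [-0.4, -0.4, -0.1]
opening: 0.0516
grip_force: 0.0
```

Request:
play_rows(series=[[0, [0, 0, 0], [0, 0, 0]], [0, [0, 0, 0], [0, 0, 0]], [0, [0, 0, 0], [0, 0, 0]], [0, [0, 0, 0], [0, 0, 0]], [0, [0, 0, 0], [0, 0, 0]], [0, [0, 0, 0], [0, 0, 0]]])

```text
t: 4.4
tool_pos: [0.5017, 0.0136, 0.1101]
tool_rot: [-0.224, 3.132, 0.001]
contact_force: [-0.4, 3.5, 5.7]
opening: 0.0239
grip_force: 88.5
```

Request:
play_rows(series=[[0, [0, 0, -0.2], [0, 0, 0]], [0, [0, 0, -0.22], [0, 0, 0]], [0, [0, 0, -0.22], [0, 0, 0]], [0, [0, 0, -0.22], [0, 0, 0]], [0, [0, 0, 0], [0, 0, 0]], [0, [0, 0, 0], [0, 0, 0]]])

```text
t: 5.15
tool_pos: [0.5002, 0.0143, 0.1487]
tool_rot: [0.224, -3.132, -0.003]
contact_force: [6.5, 7.3, -12.2]
opening: 0.0242
grip_force: 88.9
```

```bash
python3 - <<'E'
from h import *
save('wrist','w2')
o=ctrl.get_obs();p=o['tool_pos'];print(o['contact_force'],o['opening'])
post=np.array([.4805,.1467]);k=p[:2]-post;r=np.hypot(*k);print('r',r,np.arctan2(k[1],k[0]))
M=R.from_rotvec(o['tool_rot']).as_matrix()
k=np.append(k,0)
prev=k
for i in range(1,13):
    n=R.from_rotvec([0,0,i*.12]).apply(k);print((M.T@(n-prev)/.05)[:2].round(2).tolist());prev=n
E
```

```text
[  5.84673626   7.69364423 -10.99168325] 0.02391732980133742
r 0.1338122822703486 -1.4234495508916514
[-0.32, 0.02]
[-0.32, 0.06]
[-0.31, 0.1]
[-0.29, 0.13]
[-0.27, 0.17]
[-0.25, 0.2]
[-0.23, 0.23]
[-0.2, 0.25]
[-0.17, 0.27]
[-0.13, 0.29]
[-0.1, 0.31]
[-0.06, 0.32]
```

Request:
play_rows(series=[[0, [0, 0, -0.06], [0, 0, 0]], [0, [-0.32, 0.02, 0], [0, 0, 0]], [0, [-0.32, 0.06, 0], [0, 0, 0]], [0, [-0.31, 0.1, 0], [0, 0, 0]], [0, [-0.29, 0.13, 0], [0, 0, 0]], [0, [-0.27, 0.17, 0], [0, 0, 0]], [0, [-0.25, 0.2, 0], [0, 0, 0]]])

```text
t: 6.08
tool_pos: [0.5847, 0.0571, 0.1542]
tool_rot: [-0.226, 3.132, -0.011]
contact_force: [-0.1, -12.8, -11.6]
opening: 0.0242
grip_force: 89.6
```

Request:
play_rows(series=[[0, [-0.23, 0.23, 0], [0, 0, 0]], [0, [-0.2, 0.25, 0], [0, 0, 0]], [0, [-0.17, 0.27, 0], [0, 0, 0]], [0, [-0.13, 0.29, 0], [0, 0, 0]], [0, [-0.1, 0.31, 0], [0, 0, 0]], [0, [-0.06, 0.32, 0], [0, 0, 0]], [0, [0, 0, 0], [0, 0, 0]]])

```text
t: 6.95
tool_pos: [0.6289, 0.1487, 0.1617]
tool_rot: [-0.221, 3.098, -0.002]
contact_force: [36.8, 0.0, -12.3]
opening: 0.0133
grip_force: 71.2
```

```bash
python3 - <<'E'
from h import *
o=ctrl.get_obs();p=o['tool_pos'];print(o['contact_force'],o['opening'])
post=np.array([.4805,.1467]);k=p[:2]-post;r=np.hypot(*k);print('r',r,np.arctan2(k[1],k[0])+np.pi/2-.149)
E
```

```text
[ 3.67721636e+01  1.55829575e-02 -1.22810228e+01] 0.013309639704240001
r 0.1484278504504952 1.4353297238115745
```

Request:
play_rows(series=[[0, [0.15, 0, 0.2], [0, 0, 0]], [0, [0.1, 0, 0.2], [0, 0, 0]], [0, [0, 0, 0.2], [0, 0, 0]], [1, [0, 0, 0], [0, 0, 0]], [1, [0, 0, 0], [0, 0, 0]], [1, [0, 0, 0], [0, 0, 0]], [1, [0, 0, 0], [0, 0, 0]], [1, [0, 0, 0], [0, 0, 0]]])

```text
t: 7.95
tool_pos: [0.6163, 0.1433, 0.132]
tool_rot: [-0.225, 3.101, -0.012]
contact_force: [31.9, -11.2, -10.8]
opening: 0.0855
grip_force: 13.7
```

Request:
play_rows(series=[[1, [0, 0, -0.6], [0, 0, 0]], [1, [0, 0, -0.8], [0, 0, 0]], [1, [0.3, 0, -0.8], [0, 0, 0]], [1, [0.6, -0.6, 0], [0, 0, 0]], [1, [0.6, -0.6, 0], [0, 0, 0]], [1, [0.6, -0.6, 0], [0, 0, 0]], [1, [0, 0, 0], [0, 0, 0]], [1, [0, 0, 0], [0, 0, 0]]])

```text
t: 8.95
tool_pos: [0.5136, 0.0428, 0.2377]
tool_rot: [-0.223, 3.129, -0.0]
contact_force: [-0.3, 0.3, 0.0]
opening: 0.0854
grip_force: 0.0
```

```bash
python3 - <<'E'
from h import *
save('wrist','w3');plan((.5,0,.25))
E
```

```text
t 9.0 az units -0.0 shift units [ 0.39 -0.81 -0.26] tilt(rad) [0.0034 0.0004] q6 -1.78 pos [0.5135 0.0431 0.2371] yaw 1.7141 open 0.0855
```

View pics/w3.png

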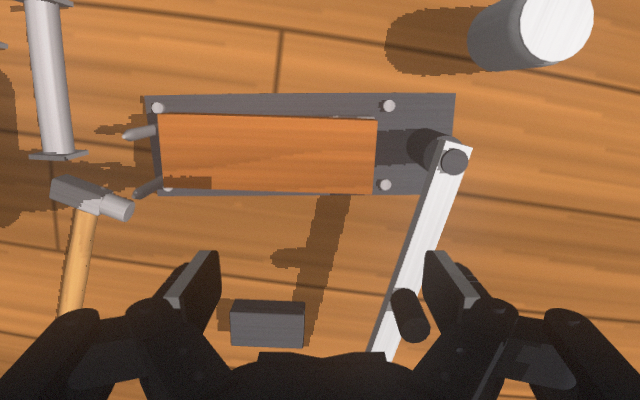

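```bash
python3 - <<'E'
from h import *
p=px2w('w3',[(454,160),(471,149),(395,355)],[.105,.1,.1]);d=p[2]-p[1];print(p,'swing',np.arctan2(d[1],d[0])+np.pi/2-.149)
b=px2w('w3',[(160,114),(378,120.5),(372,193.5),(161,188)],.08);print(b.round(4),b.mean(0));
for i in range(4):d=b[(i+1)%4]-b[i];print(np.linalg.norm(d),np.degrees(np.arctan2(d[1],d[0])))
u=np.array([-np.sin(.149),np.cos(.149)]);print('jig origin',p[0,:2]-.155*u)
E
```

```text
[[0.47943513 0.14681853 0.105     ]
 [0.46905131 0.1607433  0.1       ]
 [0.68050101 0.14084324 0.1       ]] swing 1.3279602237288377
[[ 0.4792 -0.1027  0.08  ]
 [ 0.4589  0.0837  0.08  ]
 [ 0.5237  0.0904  0.08  ]
 [ 0.5458 -0.1008  0.08  ]] [ 0.50190896 -0.0073442   0.08      ]
0.18757949850612532 96.23410779936233
0.0651650173283255 5.898782687769568
0.19249756334957824 -83.40122131645258
0.0665999491316555 -178.32645016208923
jig origin [ 0.50244477 -0.00646408]
```

```bash
cat >> h.py <<'E'
def plan2(xyz,yaw):
    o=ctrl.get_obs();M=R.from_rotvec(o['tool_rot']).as_matrix();a=np.arctan2(M[1,1],M[0,1])
    for t0 in (-np.pi,0,np.pi):
        t=(yaw-a+np.pi/2)%np.pi-np.pi/2+t0
        if abs(t)>3.2: continue
        M2=R.from_rotvec([0,0,t]).as_matrix()@M
        print('az',round(-np.degrees(t)/8,2),'shift',(M2.T@(np.array(xyz)-o['tool_pos'])/.05).round(2),'q6',round(o['q'][5]-t+np.arctan2(xyz[1],xyz[0])-o['q'][0],2))
    print('t',round(float(o['t']),2),'pos',o['tool_pos'].round(4),'yaw',round(a,4),'open',round(float(o['opening']),4),'tilt',(M.T@np.array([0,0,-1.]))[:2].round(4))
E
python3 - <<'E'
from h import *
plan2((.502,-.007,.057),np.radians(6.4))
E
```

```text
az 11.48 shift [-0.96 -0.34  3.61] q6 -0.13
az -11.02 shift [0.98 0.34 3.6 ] q6 -3.27
t 9.0 pos [0.5135 0.0431 0.2371] yaw 1.7141 open 0.0855 tilt [0.0034 0.0004]
```

Request:
play_rows(series=[[1, [0, 0, 0], [0, 0, 0.96]], [1, [0, 0, 0], [0, 0, 0.96]], [1, [0, 0, 0], [0, 0, 0.96]], [1, [0, 0, 0], [0, 0, 0.96]], [1, [0, 0, 0], [0, 0, 0.96]], [1, [0, 0, 0], [0, 0, 0.96]], [1, [0, 0, 0], [0, 0, 0.96]], [1, [0, 0, 0], [0, 0, 0.96]]])

```text
t: 10.0
tool_pos: [0.513, 0.0435, 0.2358]
tool_rot: [1.412, 2.806, 0.001]
contact_force: [-0.8, 0.1, 0.5]
opening: 0.0854
grip_force: 0.0
```

Request:
play_rows(series=[[1, [0, 0, 0], [0, 0, 0.96]], [1, [0, 0, 0], [0, 0, 0.96]], [1, [0, 0, 0], [0, 0, 0.96]], [1, [0, 0, 0], [0, 0, 0.92]], [1, [-0.48, -0.17, 0.4], [0, 0, 0]], [1, [-0.48, -0.17, 0.6], [0, 0, 0]], [1, [0, 0, 0.6], [0, 0, 0]], [1, [0, 0, 0], [0, 0, 0]]])

```text
t: 11.0
tool_pos: [0.4994, -0.0062, 0.153]
tool_rot: [-2.091, -2.339, 0.004]
contact_force: [-0.2, 0.2, 0.4]
opening: 0.0851
grip_force: 0.0
```

```bash
python3 - <<'E'
from h import *
plan2((.502,-.007,.057),np.radians(6.4))
E
```

```text
az 22.5 shift [ 0.02 -0.04  1.92] q6 3.02
az -0.0 shift [-0.02  0.06  1.92] q6 -0.13
az -22.5 shift [ 0.02 -0.04  1.92] q6 -3.27
t 11.0 pos [ 0.4994 -0.0062  0.153 ] yaw 0.1116 open 0.0851 tilt [-0.0016  0.0048]
```

Request:
play_rows(series=[[1, [0, 0.05, 0.6], [0, 0, 0]], [1, [0, 0, 0.6], [0, 0, 0]], [1, [0, 0, 0.5], [0, 0, 0]], [1, [0, 0, 0.2], [0, 0, 0]], [1, [0, 0, 0], [0, 0, 0]], [0, [0, 0, 0], [0, 0, 0]], [0, [0, 0, 0], [0, 0, 0]], [0, [0, 0, 0], [0, 0, 0]]], force=70)

```text
t: 12.0
tool_pos: [0.5048, -0.0069, 0.0627]
tool_rot: [2.093, 2.339, 0.004]
contact_force: [0.2, -0.7, 6.7]
opening: 0.0641
grip_force: 79.5
```

Request:
play_rows(series=[[0, [0, 0, 0], [0, 0, 0]], [0, [0, 0, 0], [0, 0, 0]], [0, [0, 0, -0.4], [0, 0, 0]], [0, [0, 0, -0.7], [0, 0, 0]], [0, [0, 0, -0.7], [0, 0, 0]], [0, [0, 0, -0.7], [0, 0, 0]], [0, [0, 0, -0.3], [0, 0, 0]], [0, [0, 0, 0], [0, 0, 0]]])

```text
t: 13.0
tool_pos: [0.5033, -0.0068, 0.2009]
tool_rot: [2.094, 2.34, 0.002]
contact_force: [0.2, -0.7, -2.8]
opening: 0.064
grip_force: 78.7
```

```bash
python3 - <<'E'
from h import *
plan2((.47,.36,.006),np.radians(6.4))
E
```

```text
az 22.49 shift [-7.36 -0.16  3.9 ] q6 3.68
az -0.01 shift [7.37 0.15 3.9 ] q6 0.54
az -22.51 shift [-7.36 -0.16  3.9 ] q6 -2.6
t 13.0 pos [ 0.5033 -0.0068  0.2009] yaw 0.1109 open 0.064 tilt [ 0.0004 -0.0017]
```

Request:
play_rows(series=[[0, [0.7, 0.02, 0], [0, 0, 0]], [0, [0.95, 0.02, 0], [0, 0, 0]], [0, [0.95, 0.02, 0], [0, 0, 0]], [0, [0.95, 0.02, 0], [0, 0, 0]], [0, [0.95, 0.02, 0], [0, 0, 0]], [0, [0.95, 0.02, 0], [0, 0, 0]], [0, [0.95, 0.02, 0], [0, 0, 0]], [0, [0.95, 0.02, 0], [0, 0, 0]]])

```text
t: 14.0
tool_pos: [0.4687, 0.3603, 0.1973]
tool_rot: [-2.094, -2.341, 0.006]
contact_force: [0.4, -0.8, -1.7]
opening: 0.0638
grip_force: 78.6
```

Request:
play_rows(series=[[0, [0, 0, 0.6], [0, 0, 0]], [0, [0, 0, 0.8], [0, 0, 0]], [0, [0, 0, 0.8], [0, 0, 0]], [0, [0, 0, 0.7], [0, 0, 0]], [0, [0, 0, 0.4], [0, 0, 0]], [0, [0, 0, 0.2], [0, 0, 0]], [0, [0, 0, 0.1], [0, 0, 0]], [0, [0, 0, 0], [0, 0, 0]]])

```text
t: 15.0
tool_pos: [0.4708, 0.3598, 0.0212]
tool_rot: [2.095, 2.341, 0.002]
contact_force: [0.5, 0.8, -2.6]
opening: 0.0641
grip_force: 78.5
```

Request:
play_rows(series=[[0, [0, 0, 0.1], [0, 0, 0]], [0, [0, 0, 0.08], [0, 0, 0]], [0, [0, 0, 0.02], [0, 0, 0]], [0, [0, 0, 0], [0, 0, 0]]])

```text
t: 15.5
tool_pos: [0.4702, 0.3595, 0.0107]
tool_rot: [2.095, 2.341, -0.0]
contact_force: [-2.0, -1.0, 1.6]
opening: 0.0642
grip_force: 79.0
```

Touchdown. Release, rise and go to the nearest tube.

Request:
play_rows(series=[[1, [0, 0, 0], [0, 0, 0]], [1, [0, 0, 0], [0, 0, 0]], [1, [0, 0, 0], [0, 0, 0]], [1, [0, 0, -0.5], [0, 0, 0]], [1, [0, 0, -0.9], [0, 0, 0]], [1, [0, 0, -0.9], [0, 0, 0]], [1, [0, 0, -0.9], [0, 0, 0]], [1, [0, 0, -0.9], [0, 0, 0]]])

```text
t: 16.5
tool_pos: [0.47, 0.3594, 0.2168]
tool_rot: [2.095, 2.341, 0.001]
contact_force: [0.3, -0.4, -0.4]
opening: 0.0852
grip_force: 0.0
```

```bash
python3 - <<'E'
from h import *
plan2((.46,-.30,.25),np.pi/2+.08)
E
```

```text
az 11.47 shift [-1.25 13.13 -0.66] q6 0.91
az -11.03 shift [  1.25 -13.13  -0.67] q6 -2.23
t 16.5 pos [0.47   0.3594 0.2168] yaw 0.111 open 0.0852 tilt [-0.0002 -0.0003]
```

Request:
play_rows(series=[[1, [0, 0, 0], [0, 0, -0.92]], [1, [0, 0, 0], [0, 0, -0.92]], [1, [0, 0, 0], [0, 0, -0.92]], [1, [0, 0, 0], [0, 0, -0.92]], [1, [0, 0, 0], [0, 0, -0.92]], [1, [0, 0, 0], [0, 0, -0.92]], [1, [0, 0, 0], [0, 0, -0.92]], [1, [0, 0, 0], [0, 0, -0.92]]])

```text
t: 17.5
tool_pos: [0.4702, 0.3594, 0.2153]
tool_rot: [0.667, 3.07, 0.0]
contact_force: [-0.6, 0.2, -0.4]
opening: 0.0855
grip_force: 0.0
```

Request:
play_rows(series=[[1, [0, 0, -0.2], [0, 0, -0.92]], [1, [0, 0, -0.2], [0, 0, -0.92]], [1, [0, 0, -0.2], [0, 0, -0.92]], [1, [0, 0, -0.06], [0, 0, -0.91]], [1, [0.1, -0.95, 0], [0, 0, 0]], [1, [0.1, -0.95, 0], [0, 0, 0]], [1, [0.1, -0.95, 0], [0, 0, 0]], [1, [0.1, -0.95, 0], [0, 0, 0]]])

```text
t: 18.5
tool_pos: [0.4653, 0.167, 0.2484]
tool_rot: [-0.127, 3.138, -0.0]
contact_force: [1.6, -0.9, 0.3]
opening: 0.0853
grip_force: 0.0
```

Request:
play_rows(series=[[1, [0.1, -0.95, 0], [0, 0, 0]], [1, [0.1, -0.95, 0], [0, 0, 0]], [1, [0.1, -0.95, 0], [0, 0, 0]], [1, [0.1, -0.95, 0], [0, 0, 0]], [1, [0.1, -0.95, 0], [0, 0, 0]], [1, [0.1, -0.95, 0], [0, 0, 0]], [1, [0.1, -0.95, 0], [0, 0, 0]], [1, [0.1, -0.95, 0], [0, 0, 0]]])

```text
t: 19.5
tool_pos: [0.4559, -0.2152, 0.2485]
tool_rot: [-0.126, 3.138, -0.001]
contact_force: [0.2, 0.6, -0.0]
opening: 0.0856
grip_force: 0.0
```

Request:
play_rows(series=[[1, [0.1, -0.95, 0], [0, 0, 0]], [1, [0.1, -0.95, 0], [0, 0, 0]], [1, [0, 0, 0], [0, 0, 0]]])

```text
t: 19.88
tool_pos: [0.4531, -0.3116, 0.248]
tool_rot: [0.12, -3.139, -0.0]
contact_force: [0.0, 1.1, 0.1]
opening: 0.0856
grip_force: 0.0
```

```bash
python3 - <<'E'
from h import *
save('wrist','w4');plan2((.468,-.25,.006),np.pi/2+.072)
E
```

```text
az 22.54 shift [ 0.38 -1.18  4.84] q6 1.01
az 0.04 shift [-0.38  1.17  4.84] q6 -2.13
az -22.46 shift [ 0.38 -1.18  4.84] q6 -5.28
t 19.93 pos [ 0.4534 -0.31    0.248 ] yaw 1.6487 open 0.0854 tilt [-0.0003 -0.0007]
```

View pics/w4.png

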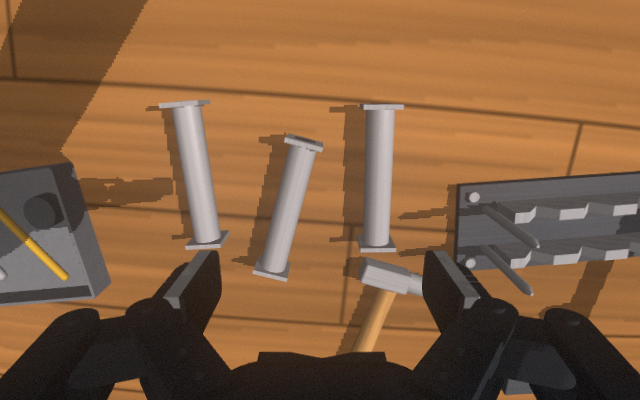

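```bash
python3 - <<'E'
from h import *
for e in [((383,106),(377,248)),((304,142),(271,272)),((185,103),(207,242))]:
    q=px2w('w4',e,.037);d=q[1]-q[0];print('tube',q.mean(0).round(4),np.linalg.norm(d),np.arctan2(d[1],d[0]))
plan2((.468,-.25,.006),np.pi/2+.072)
E
```

```text
tube [ 0.466  -0.2486  0.037 ] 0.15453337621130642 0.08118385807711226
tube [ 0.5066 -0.3455  0.037 ] 0.1538988078388188 -0.1871030098322099
tube [ 0.4755 -0.4429  0.037 ] 0.15139741402246717 0.1331686668723483
az 22.54 shift [ 0.38 -1.18  4.84] q6 1.01
az 0.04 shift [-0.38  1.17  4.84] q6 -2.13
az -22.46 shift [ 0.38 -1.18  4.84] q6 -5.28
t 19.93 pos [ 0.4534 -0.31    0.248 ] yaw 1.6487 open 0.0854 tilt [-0.0003 -0.0007]
```

Request:
play_rows(series=[[1, [-0.13, 0.61, 0.5], [0, 0, 0]], [1, [-0.14, 0.61, 0.8], [0, 0, 0]], [1, [0, 0, 0.9], [0, 0, 0]], [1, [0, 0, 0.9], [0, 0, 0]], [1, [0, 0, 0.8], [0, 0, 0]], [1, [0, 0, 0.6], [0, 0, 0]], [1, [0, 0, 0.27], [0, 0, 0]], [1, [0, 0, 0], [0, 0, 0]]])

```text
t: 20.92
tool_pos: [0.462, -0.2462, 0.0094]
tool_rot: [0.127, -3.138, -0.002]
contact_force: [0.3, -0.2, 0.1]
opening: 0.0854
grip_force: 0.0
```

Request:
play_rows(series=[[0, [0, 0, 0], [0, 0, 0]], [0, [0, 0, 0], [0, 0, 0]], [0, [0, 0, 0], [0, 0, 0]], [0, [0, 0, 0], [0, 0, 0]], [0, [0, 0, 0], [0, 0, 0]], [0, [0, 0, 0], [0, 0, 0]]])

```text
t: 21.68
tool_pos: [0.4631, -0.248, 0.0112]
tool_rot: [-0.126, 3.138, -0.002]
contact_force: [-1.5, -0.0, 6.9]
opening: 0.0274
grip_force: 69.4
```

```bash
cat >> h.py <<'E'
JO=np.array([.5024,-.0065]);JYAW=.149
def groove(n,z,dx=0):
    y=(n-2)*.062;c,s=np.cos(JYAW),np.sin(JYAW);return (JO[0]+c*dx-s*y,JO[1]+s*dx+c*y,z)
E
python3 - <<'E'
from h import *
for n in (1,2,3):print(groove(n,0))
plan2(groove(3,.14),np.pi/2+JYAW)
E
```

```text
(np.float64(0.5116038557841667), np.float64(-0.06781304134280293), 0)
(np.float64(0.5024), np.float64(-0.0065), 0)
(np.float64(0.49319614421583324), np.float64(0.05481304134280293), 0)
az 22.01 shift [ 1.49 -5.9  -2.57] q6 1.53
az -0.49 shift [-1.5   5.9  -2.58] q6 -1.61
t 21.68 pos [ 0.4631 -0.248   0.0112] yaw 1.6511 open 0.0274 tilt [0.0014 0.0015]
```

Request:
play_rows(series=[[0, [0, 0, -0.3], [0, 0, 0]], [0, [0, 0, -0.6], [0, 0, 0]], [0, [0, 0, -0.8], [0, 0, 0]], [0, [0, 0, -0.8], [0, 0, -0.25]], [0, [0, 0, -0.5], [0, 0, -0.24]], [0, [-0.2, 0.75, 0], [0, 0, 0]], [0, [-0.2, 0.75, 0], [0, 0, 0]], [0, [-0.2, 0.75, 0], [0, 0, 0]]], force=90)

```text
t: 22.68
tool_pos: [0.4747, -0.1301, 0.1596]
tool_rot: [0.232, -3.132, -0.001]
contact_force: [1.4, -1.3, -3.4]
opening: 0.0271
grip_force: 89.3
```

Request:
play_rows(series=[[0, [-0.2, 0.75, 0], [0, 0, 0]], [0, [-0.2, 0.75, 0], [0, 0, 0]], [0, [-0.2, 0.75, 0], [0, 0, 0]], [0, [-0.15, 0.75, 0], [0, 0, 0]], [0, [-0.1, 0.6, 0], [0, 0, 0]], [0, [0, 0, 0], [0, 0, 0]], [0, [0, 0, 0], [0, 0, 0]]])

```text
t: 23.55
tool_pos: [0.4902, 0.0526, 0.1596]
tool_rot: [0.234, -3.132, 0.0]
contact_force: [0.5, -0.1, -3.3]
opening: 0.0272
grip_force: 89.3
```

```bash
python3 - <<'E'
from h import *
save('wrist','w5')
plan2(groove(3,.05,-.003),np.pi/2+JYAW)
E
```

```text
az 22.49 shift [ 0.   -0.04  2.19] q6 1.53
az -0.01 shift [-0.01  0.04  2.19] q6 -1.61
az -22.51 shift [ 0.   -0.04  2.19] q6 -4.75
t 23.6 pos [0.4903 0.0523 0.1596] yaw 1.7189 open 0.027 tilt [-0.0006  0.0002]
```

View pics/w5.png

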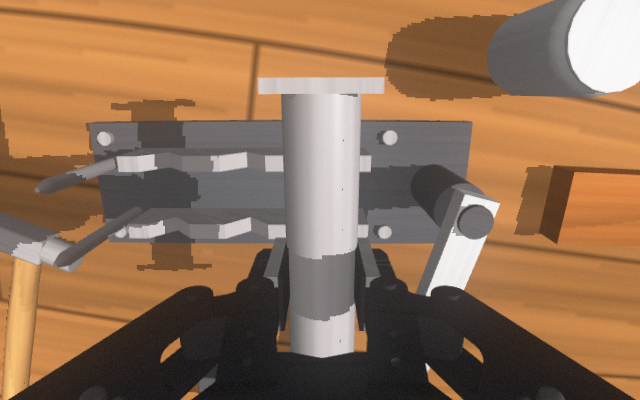

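```bash
python3 - <<'E'
from h import *
c,s=np.cos(JYAW),np.sin(JYAW)
for x,y in [(-33,-31),(-21,-31),(33,-31),(21,-31),(-33,95),(-33,-95),(33,-95)]:
    print(x,y,w2px('w5',[(JO[0]+(c*x-s*y)/1e3,JO[1]+(s*x+c*y)/1e3,.052)])[0].round(1))
E
```

```text
-33 -31 [197.4 153. ]
-21 -31 [199. 169.]
33 -31 [205.8 236.1]
21 -31 [204.3 221.8]
-33 95 [369.1 152.6]
-33 -95 [113.6 153.6]
33 -95 [127.2 235.6]
```

Request:
play_rows(series=[[0, [0, 0.04, 0.4], [0, 0, 0]], [0, [0, 0, 0.6], [0, 0, 0]], [0, [0, 0, 0.6], [0, 0, 0]], [0, [0, 0, 0.4], [0, 0, 0]], [0, [0, 0, 0.1], [0, 0, 0]], [0, [0, 0, 0.05], [0, 0, 0]], [0, [0, 0, 0], [0, 0, 0]]])

```text
t: 24.48
tool_pos: [0.4911, 0.0545, 0.0533]
tool_rot: [-0.233, 3.131, -0.0]
contact_force: [0.3, 0.5, -2.7]
opening: 0.0273
grip_force: 89.4
```

Request:
play_rows(series=[[0, [0, 0, 0.04], [0, 0, 0]], [0, [0, 0, 0.04], [0, 0, 0]], [0, [0, 0, 0.02], [0, 0, 0]], [0, [0, 0, 0], [0, 0, 0]]])

```text
t: 24.98
tool_pos: [0.4908, 0.0552, 0.0481]
tool_rot: [-0.233, 3.132, 0.001]
contact_force: [-1.9, 1.2, 4.0]
opening: 0.0271
grip_force: 90.0
```

Request:
play_rows(series=[[0.55, [0, 0, 0], [0, 0, 0]], [0.55, [0, 0, 0], [0, 0, 0]], [0.55, [0, 0, 0], [0, 0, 0]], [0.55, [0, 0, -0.4], [0, 0, 0]], [0.55, [0, 0, -0.7], [0, 0, 0]], [0.55, [0, 0, -0.9], [0, 0, 0]], [1, [0, 0, -0.9], [0, 0, 0]], [1, [0, 0, 0], [0, 0, 0]]])

```text
t: 25.98
tool_pos: [0.4932, 0.0547, 0.1974]
tool_rot: [-0.233, 3.124, -0.002]
contact_force: [0.1, 0.8, 0.2]
opening: 0.0807
grip_force: 0.0
```

```bash
python3 - <<'E'
from h import *
plan2((.5075,-.346,.009),np.pi/2-.184)
E
```

```text
az 2.38 shift [-1.71 -7.82  3.8 ] q6 -1.99
az -20.12 shift [1.78 7.83 3.74] q6 -5.13
t 25.98 pos [0.4932 0.0547 0.1974] yaw 1.7195 open 0.0807 tilt [0.0092 0.0019]
```

Request:
play_rows(series=[[1, [0, 0, -0.4], [0, 0, 0.8]], [1, [0, 0, 0], [0, 0, 0.8]], [1, [0, 0, 0], [0, 0, 0.78]], [1, [-0.2, -0.95, 0], [0, 0, 0]], [1, [-0.2, -0.95, 0], [0, 0, 0]], [1, [-0.2, -0.95, 0], [0, 0, 0]], [1, [-0.2, -0.95, 0], [0, 0, 0]], [1, [-0.2, -0.95, 0], [0, 0, 0]]])

```text
t: 26.98
tool_pos: [0.4954, -0.1892, 0.2107]
tool_rot: [-0.288, -3.127, -0.001]
contact_force: [0.1, 0.5, -0.2]
opening: 0.0855
grip_force: 0.0
```

Request:
play_rows(series=[[1, [-0.2, -0.95, 0], [0, 0, 0]], [1, [-0.2, -0.95, 0], [0, 0, 0]], [1, [-0.2, -0.8, 0], [0, 0, 0]], [1, [0, 0, 0], [0, 0, 0]], [1, [0, 0, 0], [0, 0, 0]]])

```text
t: 27.6
tool_pos: [0.5006, -0.3253, 0.2109]
tool_rot: [-0.288, -3.127, -0.003]
contact_force: [-0.0, 0.4, 0.3]
opening: 0.085
grip_force: 0.0
```

```bash
python3 - <<'E'
from h import *
save('wrist','w6');plan2((.5075,-.346,.009),np.pi/2-.184)
E
```

```text
az 22.51 shift [0.2  0.39 4.05] q6 1.16
az 0.01 shift [-0.22 -0.4   4.04] q6 -1.99
az -22.49 shift [0.2  0.39 4.05] q6 -5.13
t 27.65 pos [ 0.5007 -0.3249  0.2113] yaw 1.3878 open 0.0852 tilt [-0.0014 -0.0012]
```

View pics/w6.png

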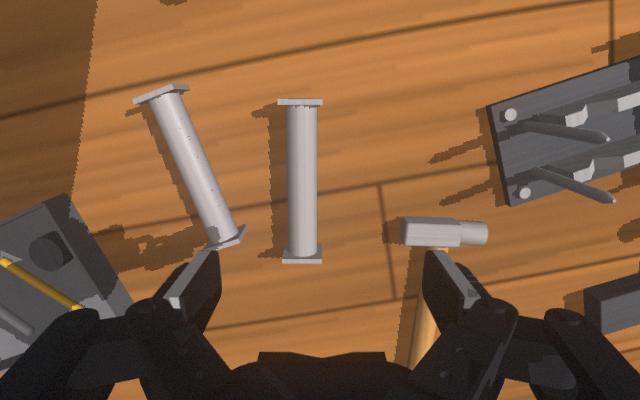

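```bash
python3 - <<'E'
from h import *
for e in [((300,102),(302,259)),((162,95),(226,239))]:
    q=px2w('w6',e,.037);d=q[1]-q[0];print('tube',q.mean(0).round(4),np.linalg.norm(d),np.arctan2(d[1],d[0]))
E
```

```text
tube [ 0.5093 -0.3464  0.037 ] 0.15371428199322545 -0.18805396194605642
tube [ 0.4768 -0.4417  0.037 ] 0.14702570102830065 0.14588246502179764
```

Consistent with before, so take B.

Request:
play_rows(series=[[1, [-0.24, -0.4, 0.5], [0, 0, 0]], [1, [0, 0, 0.8], [0, 0, 0]], [1, [0, 0, 0.9], [0, 0, 0]], [1, [0, 0, 0.9], [0, 0, 0]], [1, [0, 0, 0.6], [0, 0, 0]], [1, [0, 0, 0.33], [0, 0, 0]], [1, [0, 0, 0], [0, 0, 0]], [0, [0, 0, 0], [0, 0, 0]]])

```text
t: 28.65
tool_pos: [0.5103, -0.3485, 0.0126]
tool_rot: [0.287, 3.126, -0.003]
contact_force: [-0.2, 0.3, -0.1]
opening: 0.0696
grip_force: 0.0
```

Request:
play_rows(series=[[0, [0, 0, 0], [0, 0, 0]], [0, [0, 0, 0], [0, 0, 0]], [0, [0, 0, 0], [0, 0, 0]], [0, [0, 0, 0], [0, 0, 0]], [0, [0, 0, 0], [0, 0, 0]], [0, [0, 0, -0.1], [0, 0, 0]]])

```text
t: 29.4
tool_pos: [0.5086, -0.3475, 0.0153]
tool_rot: [-0.288, -3.127, -0.001]
contact_force: [0.3, 0.9, -4.1]
opening: 0.0271
grip_force: 88.9
```

```bash
python3 - <<'E'
from h import *
plan2(groove(2,.16,-.001),np.pi/2+JYAW)
E
```

```text
az 20.12 shift [ 0.87 -6.76 -2.9 ] q6 1.41
az -2.38 shift [-0.87  6.76 -2.89] q6 -1.73
t 29.4 pos [ 0.5086 -0.3475  0.0153] yaw 1.3872 open 0.0271 tilt [-0.0012 -0.0005]
```

Request:
play_rows(series=[[0, [0, 0, -0.5], [0, 0, 0]], [0, [0, 0, -0.8], [0, 0, 0]], [0, [0, 0, -0.8], [0, 0, -0.6]], [0, [0, 0, -0.8], [0, 0, -0.9]], [0, [0, 0, 0], [0, 0, -0.88]], [0, [-0.1, 0.75, 0], [0, 0, 0]], [0, [-0.1, 0.75, 0], [0, 0, 0]], [0, [-0.1, 0.75, 0], [0, 0, 0]]])

```text
t: 30.4
tool_pos: [0.5064, -0.233, 0.1596]
tool_rot: [0.232, -3.131, -0.002]
contact_force: [0.4, 1.1, -2.9]
opening: 0.027
grip_force: 89.3
```

Request:
play_rows(series=[[0, [-0.1, 0.75, 0], [0, 0, 0]], [0, [-0.1, 0.75, 0], [0, 0, 0]], [0, [-0.1, 0.75, 0], [0, 0, 0]], [0, [-0.1, 0.75, 0], [0, 0, 0]], [0, [-0.1, 0.75, 0], [0, 0, 0]], [0, [-0.07, 0.7, 0], [0, 0, 0]], [0, [0, 0, 0], [0, 0, 0]], [0, [0, 0, 0], [0, 0, 0]]])

```text
t: 31.4
tool_pos: [0.5021, -0.0103, 0.1602]
tool_rot: [0.234, -3.132, 0.0]
contact_force: [-1.0, -0.4, -3.1]
opening: 0.0267
grip_force: 89.5
```

```bash
python3 - <<'E'
from h import *
plan2(groove(2,.055,0),np.pi/2+JYAW)
E
```

```text
az 22.5 shift [ 0.02 -0.07  2.1 ] q6 1.41
az -0.0 shift [-0.02  0.08  2.1 ] q6 -1.73
az -22.5 shift [ 0.02 -0.07  2.1 ] q6 -4.87
t 31.4 pos [ 0.5021 -0.0103  0.1602] yaw 1.7197 open 0.0267 tilt [-0.0011  0.0002]
```

Request:
play_rows(series=[[0, [-0.02, 0.08, 0.4], [0, 0, 0]], [0, [0, 0, 0.6], [0, 0, 0]], [0, [0, 0, 0.6], [0, 0, 0]], [0, [0, 0, 0.35], [0, 0, 0]], [0, [0, 0, 0.12], [0, 0, 0]], [0, [0, 0, 0.05], [0, 0, 0]], [0, [0, 0, 0.02], [0, 0, 0]], [0, [0, 0, 0], [0, 0, 0]]])

```text
t: 32.4
tool_pos: [0.5036, -0.0061, 0.0547]
tool_rot: [-0.233, 3.131, -0.001]
contact_force: [1.1, -0.1, -2.8]
opening: 0.0266
grip_force: 89.6
```

Request:
play_rows(series=[[0, [0, 0, 0.04], [0, 0, 0]], [0, [0, 0, 0.02], [0, 0, 0]], [0, [0, 0, 0], [0, 0, 0]]])

```text
t: 32.78
tool_pos: [0.5028, -0.006, 0.0507]
tool_rot: [0.233, -3.133, -0.0]
contact_force: [0.2, -0.3, -3.5]
opening: 0.027
grip_force: 89.6
```

Request:
play_rows(series=[[0, [0, 0, 0.04], [0, 0, 0]], [0, [0, 0, 0.02], [0, 0, 0]], [0, [0, 0, 0], [0, 0, 0]], [0, [0, 0, 0], [0, 0, 0]]])

```text
t: 33.28
tool_pos: [0.5034, -0.0056, 0.0491]
tool_rot: [-0.233, 3.133, 0.001]
contact_force: [-3.6, 2.4, 6.2]
opening: 0.0268
grip_force: 90.8
```

Seated. Release and go for tube C.

Request:
play_rows(series=[[0.55, [0, 0, 0], [0, 0, 0]], [0.55, [0, 0, 0], [0, 0, 0]], [0.55, [0, 0, 0], [0, 0, 0]], [0.55, [0, 0, -0.4], [0, 0, 0]], [0.55, [0, 0, -0.7], [0, 0, 0]], [0.55, [0, 0, -0.9], [0, 0, 0]], [1, [0, 0, -0.9], [0, 0, 0]], [1, [0, 0, -0.3], [0, 0, 0]]])

```text
t: 34.28
tool_pos: [0.5046, -0.0063, 0.2114]
tool_rot: [-0.233, 3.127, -0.002]
contact_force: [0.3, 0.2, -0.1]
opening: 0.0806
grip_force: 0.0
```

```bash
python3 - <<'E'
from h import *
save('wrist','w7')
plan2((.477,-.443,.009),np.pi/2+.136)
E
```

```text
az 22.59 shift [-1.71  8.59  4.05] q6 0.69
az 0.09 shift [ 1.76 -8.57  4.06] q6 -2.46
az -22.41 shift [-1.71  8.59  4.05] q6 -5.6
t 34.33 pos [ 0.5047 -0.0064  0.2118] yaw 1.7194 open 0.0849 tilt [0.006 0.002]
```

View pics/w7.png

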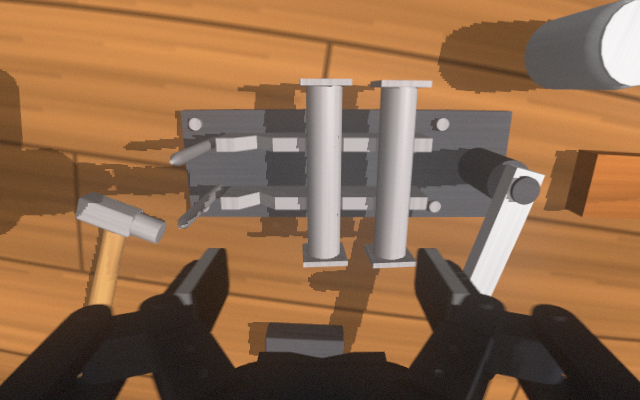

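Both tubes are seated, in the middle and last grooves (325 and 397 px); the bar is still aside. Now tube C.

Request:
play_rows(series=[[1, [0.2, -0.95, 0], [0, 0, 0]], [1, [0.2, -0.95, 0], [0, 0, 0]], [1, [0.2, -0.95, 0], [0, 0, 0]], [1, [0.2, -0.95, 0], [0, 0, 0]], [1, [0.2, -0.95, 0], [0, 0, 0]], [1, [0.2, -0.95, 0], [0, 0, 0]], [1, [0.2, -0.95, 0], [0, 0, 0]], [1, [0.2, -0.95, 0], [0, 0, 0.09]]])

```text
t: 35.33
tool_pos: [0.4791, -0.3946, 0.2049]
tool_rot: [0.212, -3.132, -0.005]
contact_force: [0.9, -0.6, -0.0]
opening: 0.0856
grip_force: 0.0
```

Request:
play_rows(series=[[1, [0.1, -0.5, 0], [0, 0, 0]], [1, [0, 0, 0], [0, 0, 0]], [1, [0, 0, 0], [0, 0, 0]]])

```text
t: 35.7
tool_pos: [0.4786, -0.4178, 0.2069]
tool_rot: [0.215, -3.133, -0.003]
contact_force: [0.2, -0.0, -0.0]
opening: 0.0855
grip_force: 0.0
```

```bash
python3 - <<'E'
from h import *
save('wrist','w8')
plan2((.477,-.443,.009),np.pi/2+.136)
E
```

```text
az 22.51 shift [-0.11  0.49  3.96] q6 0.69
az 0.01 shift [ 0.1  -0.5   3.96] q6 -2.46
az -22.49 shift [-0.11  0.49  3.96] q6 -5.6
t 35.75 pos [ 0.4788 -0.4177  0.2072] yaw 1.7083 open 0.085 tilt [-0.0004 -0.0012]
```

View pics/w8.png

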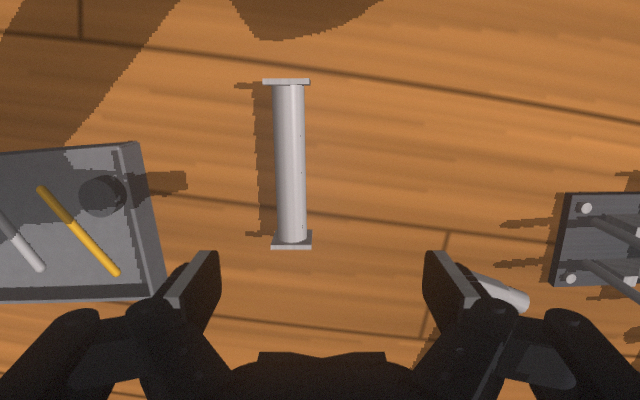

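```bash
python3 - <<'E'
from h import *
q=px2w('w8',((286,81),(291,245)),.037);d=q[1]-q[0];a=np.arctan2(d[1],d[0]);m=q.mean(0);print('tube',m.round(4),np.linalg.norm(d),a)
plan2((m[0],m[1],.009),np.pi/2+a)
E
```

```text
tube [ 0.4778 -0.4483  0.037 ] 0.15429731604021432 0.14081035272337278
az 22.48 shift [-0.11  0.6   3.97] q6 0.68
az -0.02 shift [ 0.1  -0.61  3.96] q6 -2.47
az -22.52 shift [-0.11  0.6   3.97] q6 -5.61
t 35.75 pos [ 0.4788 -0.4177  0.2072] yaw 1.7083 open 0.085 tilt [-0.0004 -0.0012]
```

Request:
play_rows(series=[[1, [0.1, -0.58, 0.5], [0, 0, 0]], [1, [0, 0, 0.8], [0, 0, 0]], [1, [0, 0, 0.9], [0, 0, 0]], [1, [0, 0, 0.9], [0, 0, 0]], [1, [0, 0, 0.6], [0, 0, 0]], [1, [0, 0, 0.25], [0, 0, 0]], [1, [0, 0, 0], [0, 0, 0]], [0, [0, 0, 0], [0, 0, 0]]])

```text
t: 36.75
tool_pos: [0.4787, -0.4494, 0.0124]
tool_rot: [-0.214, 3.132, -0.004]
contact_force: [-0.4, 0.4, 0.7]
opening: 0.0699
grip_force: 0.0
```

Request:
play_rows(series=[[0, [0, 0, 0], [0, 0, 0]], [0, [0, 0, 0], [0, 0, 0]], [0, [0, 0, 0], [0, 0, 0]], [0, [0, 0, 0], [0, 0, 0]], [0, [0, 0, 0], [0, 0, 0]], [0, [0, 0, 0], [0, 0, 0]]])

```text
t: 37.5
tool_pos: [0.4781, -0.4491, 0.0119]
tool_rot: [-0.214, 3.133, -0.002]
contact_force: [-0.9, 1.2, 7.0]
opening: 0.0269
grip_force: 89.1
```

```bash
python3 - <<'E'
from h import *
plan2(groove(1,.16,0),np.pi/2+JYAW)
E
```

```text
az 22.41 shift [ 1.79 -7.45 -2.96] q6 1.29
az -0.09 shift [-1.8   7.44 -2.97] q6 -1.85
az -22.59 shift [ 1.79 -7.45 -2.96] q6 -4.99
t 37.5 pos [ 0.4781 -0.4491  0.0119] yaw 1.707 open 0.0269 tilt [0.0008 0.0012]
```

Request:
play_rows(series=[[0, [0, 0, -0.3], [0, 0, 0]], [0, [0, 0, -0.6], [0, 0, 0]], [0, [0, 0, -0.8], [0, 0, 0]], [0, [0, 0, -0.8], [0, 0, -0.09]], [0, [0, 0, -0.5], [0, 0, 0]], [0, [-0.18, 0.75, 0], [0, 0, 0]], [0, [-0.18, 0.75, 0], [0, 0, 0]], [0, [-0.18, 0.75, 0], [0, 0, 0]]])

```text
t: 38.5
tool_pos: [0.487, -0.3318, 0.1598]
tool_rot: [0.233, -3.132, -0.002]
contact_force: [0.6, -0.5, -4.0]
opening: 0.027
grip_force: 89.6
```

Request:
play_rows(series=[[0, [-0.18, 0.75, 0], [0, 0, 0]], [0, [-0.18, 0.75, 0], [0, 0, 0]], [0, [-0.18, 0.75, 0], [0, 0, 0]], [0, [-0.18, 0.75, 0], [0, 0, 0]], [0, [-0.18, 0.75, 0], [0, 0, 0]], [0, [-0.18, 0.75, 0], [0, 0, 0]], [0, [-0.15, 0.7, 0], [0, 0, 0]], [0, [0, 0, 0], [0, 0, 0]]])

```text
t: 39.5
tool_pos: [0.5092, -0.0649, 0.1598]
tool_rot: [0.239, -3.131, -0.001]
contact_force: [-0.5, -0.3, -4.5]
opening: 0.0272
grip_force: 89.6
```

Request:
play_rows(series=[[0, [0, 0, 0], [0, 0, 0]]])

```text
t: 39.62
tool_pos: [0.5095, -0.0672, 0.16]
tool_rot: [0.234, -3.132, 0.0]
contact_force: [0.4, 0.4, -4.0]
opening: 0.0269
grip_force: 89.6
```

```bash
python3 - <<'E'
from h import *
plan2(groove(1,.053,0),np.pi/2+JYAW)
E
```

```text
az 22.5 shift [0.04 0.02 2.14] q6 1.29
az -0.0 shift [-0.04 -0.02  2.14] q6 -1.85
az -22.5 shift [0.04 0.02 2.14] q6 -4.99
t 39.62 pos [ 0.5095 -0.0672  0.16  ] yaw 1.7197 open 0.0269 tilt [-0.0007  0.0002]
```

Request:
play_rows(series=[[0, [-0.04, -0.01, 0.4], [0, 0, 0]], [0, [0, 0, 0.6], [0, 0, 0]], [0, [0, 0, 0.6], [0, 0, 0]], [0, [0, 0, 0.35], [0, 0, 0]], [0, [0, 0, 0.12], [0, 0, 0]], [0, [0, 0, 0.07], [0, 0, 0]], [0, [0, 0, 0.03], [0, 0, 0]], [0, [0, 0, 0], [0, 0, 0]]])

```text
t: 40.62
tool_pos: [0.5125, -0.0674, 0.0526]
tool_rot: [-0.233, 3.132, -0.001]
contact_force: [-0.2, 0.3, -4.3]
opening: 0.0269
grip_force: 89.7
```

Request:
play_rows(series=[[0, [0, 0, 0.04], [0, 0, 0]], [0, [0, 0, 0.02], [0, 0, 0]], [0, [0, 0, 0], [0, 0, 0]], [0, [0, 0, 0], [0, 0, 0]]])

```text
t: 41.12
tool_pos: [0.512, -0.0672, 0.0489]
tool_rot: [-0.233, 3.133, 0.0]
contact_force: [0.2, 0.2, -3.2]
opening: 0.0273
grip_force: 89.7
```

Request:
play_rows(series=[[0, [0, 0, 0.03], [0, 0, 0]], [0, [0, 0, 0.02], [0, 0, 0]], [0, [0, 0, 0], [0, 0, 0]], [0, [0, 0, 0], [0, 0, 0]]])

```text
t: 41.62
tool_pos: [0.5123, -0.0668, 0.0483]
tool_rot: [0.233, -3.133, -0.002]
contact_force: [-6.0, 4.1, 9.6]
opening: 0.0269
grip_force: 91.4
```

Request:
play_rows(series=[[0.5, [0, 0, 0], [0, 0, 0]], [0.5, [0, 0, 0], [0, 0, 0]], [0.5, [0, 0, 0], [0, 0, 0]], [0.5, [0, 0, -0.4], [0, 0, 0]], [0.5, [0, 0, -0.7], [0, 0, 0]], [0.5, [0, 0, -0.9], [0, 0, 0]], [1, [0, 0, -0.9], [0, 0, 0]], [1, [0, 0, -0.8], [0, 0, 0]]])

```text
t: 42.62
tool_pos: [0.5121, -0.0674, 0.2331]
tool_rot: [-0.233, 3.132, -0.001]
contact_force: [0.8, -0.4, 0.2]
opening: 0.077
grip_force: 0.0
```

Request:
play_rows(series=[[1, [0.2, 0.8, 0], [0, 0, 0]], [1, [0.2, 0.8, 0], [0, 0, 0]], [1, [0, 0.8, 0], [0, 0, 0]], [1, [0, 0.8, 0], [0, 0, 0]], [1, [0, 0.4, 0], [0, 0, 0]], [1, [0, 0, 0], [0, 0, 0]], [1, [0, 0, 0], [0, 0, 0]]])

```text
t: 43.5
tool_pos: [0.4656, 0.1073, 0.2312]
tool_rot: [0.233, -3.133, 0.001]
contact_force: [0.4, -0.2, 0.6]
opening: 0.0855
grip_force: 0.0
```

```bash
python3 - <<'E'
from h import *
save('wrist','w9')
plan2((.47,.36,.01),np.radians(6.4))
E
```

```text
az 11.51 shift [5.02 0.65 4.43] q6 0.54
az -10.99 shift [-5.02 -0.65  4.42] q6 -2.6
t 43.55 pos [0.4657 0.1071 0.2313] yaw 1.7186 open 0.0855 tilt [-0.0001  0.0003]
```

View pics/w9.png

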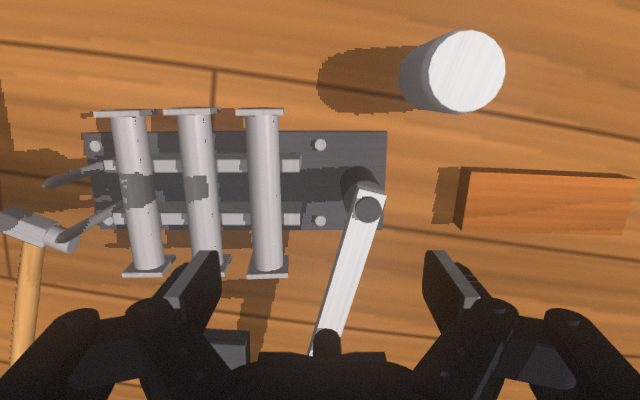

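```bash
python3 - <<'E'
from h import *
b=px2w('w9',[(470,171),(464,229),(624,236),(637,180)],.028);print(b.round(4))
for i,j in ((0,1),(1,2),(0,3)):
  d=b[j]-b[i];print(np.linalg.norm(d).round(4),np.degrees(np.arctan2(d[1],d[0])).round(2))
d=b[2]-b[1];a=np.arctan2(d[1],d[0]);print('centre est',(b[0]+b[1])/2+.095*np.array([np.cos(a),np.sin(a),0]))
E
```

```text
[[0.4478 0.2598 0.028 ]
 [0.5113 0.2705 0.028 ]
 [0.4934 0.4602 0.028 ]
 [0.4285 0.4491 0.028 ]]
0.0644 9.56
0.1906 95.39
0.1903 95.81
centre est [0.47059036 0.35972807 0.028     ]
```

Request:
play_rows(series=[[1, [0, 0, 0], [0, 0, 0.96]], [1, [0, 0, 0], [0, 0, 0.96]], [1, [0, 0, 0], [0, 0, 0.96]], [1, [0, 0, 0], [0, 0, 0.96]], [1, [0, 0, 0], [0, 0, 0.96]], [1, [0, 0, 0], [0, 0, 0.96]], [1, [0, 0, 0], [0, 0, 0.96]], [1, [0, 0, 0], [0, 0, 0.96]]])

```text
t: 44.55
tool_pos: [0.4657, 0.1068, 0.2313]
tool_rot: [1.409, 2.808, -0.0]
contact_force: [0.4, -0.6, 0.5]
opening: 0.0857
grip_force: 0.0
```

Request:
play_rows(series=[[1, [0, 0, 0], [0, 0, 0.96]], [1, [0, 0, 0], [0, 0, 0.96]], [1, [0, 0, 0], [0, 0, 0.96]], [1, [0, 0, 0], [0, 0, 0.96]], [1, [0.9, 0.1, 0], [0, 0, 0]], [1, [0.9, 0.1, 0], [0, 0, 0]], [1, [0.9, 0.1, 0], [0, 0, 0]], [1, [0.9, 0.1, 0], [0, 0, 0]]])

```text
t: 45.55
tool_pos: [0.466, 0.2894, 0.2313]
tool_rot: [2.097, 2.339, 0.0]
contact_force: [0.2, 0.5, 0.3]
opening: 0.0852
grip_force: 0.0
```

Request:
play_rows(series=[[1, [0.9, 0.1, 0.5], [0, 0, 0]], [1, [0.5, 0.1, 0.8], [0, 0, 0]], [1, [0, 0, 0.8], [0, 0, 0]], [1, [0, 0, 0.5], [0, 0, 0]], [1, [0, 0, 0], [0, 0, 0]], [1, [0, 0, 0], [0, 0, 0]]])

```text
t: 46.3
tool_pos: [0.4688, 0.3595, 0.1027]
tool_rot: [2.096, 2.34, 0.003]
contact_force: [0.3, -0.7, 0.5]
opening: 0.0858
grip_force: 0.0
```

```bash
python3 - <<'E'
from h import *
plan2((.4704,.36,.011),np.radians(6.2))
E
```

```text
az 22.51 shift [-0.01 -0.04  1.83] q6 3.69
az 0.01 shift [0.01 0.03 1.83] q6 0.55
az -22.49 shift [-0.01 -0.04  1.83] q6 -2.6
t 46.3 pos [0.4688 0.3595 0.1027] yaw 0.1099 open 0.0858 tilt [-0.0007 -0.0017]
```

Request:
play_rows(series=[[1, [0.01, 0.03, 0.6], [0, 0, 0]], [1, [0, 0, 0.6], [0, 0, 0]], [1, [0, 0, 0.4], [0, 0, 0]], [1, [0, 0, 0.22], [0, 0, 0]], [1, [0, 0, 0], [0, 0, 0]], [0, [0, 0, 0], [0, 0, 0]], [0, [0, 0, 0], [0, 0, 0]], [0, [0, 0, 0], [0, 0, 0]]], force=80)

```text
t: 47.3
tool_pos: [0.4706, 0.3612, 0.0125]
tool_rot: [2.094, 2.34, 0.006]
contact_force: [0.4, -0.4, 5.5]
opening: 0.0635
grip_force: 89.4
```

Request:
play_rows(series=[[0, [0, 0, 0], [0, 0, 0]], [0, [0, 0, 0], [0, 0, 0]]])

```text
t: 47.55
tool_pos: [0.4706, 0.3612, 0.0125]
tool_rot: [2.094, 2.34, 0.006]
contact_force: [-0.1, 0.2, 6.4]
opening: 0.0631
grip_force: 89.4
```

Request:
play_rows(series=[[0, [0, 0, -0.4], [0, 0, 0]], [0, [0, 0, -0.8], [0, 0, 0]], [0, [0, 0, -0.9], [0, 0, 0]], [0, [0, 0, -0.9], [0, 0, 0]], [0, [0, 0, -0.8], [0, 0, 0]], [0, [0, 0, 0], [0, 0, 0]]])

```text
t: 48.3
tool_pos: [0.4709, 0.3614, 0.2057]
tool_rot: [2.093, 2.339, 0.013]
contact_force: [-0.1, -1.4, -1.9]
opening: 0.0634
grip_force: 88.7
```

```bash
python3 - <<'E'
from h import *
plan2(groove(2,.20,0),JYAW)
E
```

```text
az 22.23 shift [7.37 0.47 0.14] q6 2.98
az -0.27 shift [-7.37 -0.47  0.08] q6 -0.16
az -22.77 shift [7.37 0.47 0.14] q6 -3.3
t 48.3 pos [0.4709 0.3614 0.2057] yaw 0.1111 open 0.0634 tilt [-0.0036 -0.008 ]
```

Request:
play_rows(series=[[0, [0, 0, 0], [0, 0, -0.27]], [0, [-0.7, -0.05, 0], [0, 0, 0]], [0, [-0.9, -0.05, 0], [0, 0, 0]], [0, [-0.9, -0.05, 0], [0, 0, 0]], [0, [-0.9, -0.06, 0], [0, 0, 0]], [0, [-0.9, -0.06, 0], [0, 0, 0]], [0, [-0.9, -0.06, 0], [0, 0, 0]], [0, [-0.9, -0.06, 0], [0, 0, 0]]])

```text
t: 49.3
tool_pos: [0.4934, 0.0544, 0.1981]
tool_rot: [-2.048, -2.378, 0.003]
contact_force: [0.4, 0.2, -2.5]
opening: 0.0636
grip_force: 88.6
```

Request:
play_rows(series=[[0, [-0.8, -0.05, 0], [0, 0, 0]], [0, [-0.47, -0.03, 0], [0, 0, 0]], [0, [0, 0, 0.6], [0, 0, 0]], [0, [0, 0, 0.6], [0, 0, 0]], [0, [0, 0, 0.4], [0, 0, 0]], [0, [0, 0, 0], [0, 0, 0]], [0, [0, 0, 0], [0, 0, 0]]])

```text
t: 50.18
tool_pos: [0.5002, -0.0076, 0.1203]
tool_rot: [-2.05, -2.38, 0.0]
contact_force: [-0.4, -0.4, -2.0]
opening: 0.0637
grip_force: 88.6
```

```bash
python3 - <<'E'
from h import *
save('wrist','w10')
plan2(groove(2,.088,0),JYAW)
E
```

```text
az 22.5 shift [-0.02 -0.04  0.66] q6 2.98
az -0.0 shift [0.02 0.04 0.66] q6 -0.16
az -22.5 shift [-0.02 -0.04  0.66] q6 -3.3
t 50.23 pos [ 0.5008 -0.0077  0.1211] yaw 0.1487 open 0.0638 tilt [ 0.0003 -0.001 ]
```

View pics/w10.png

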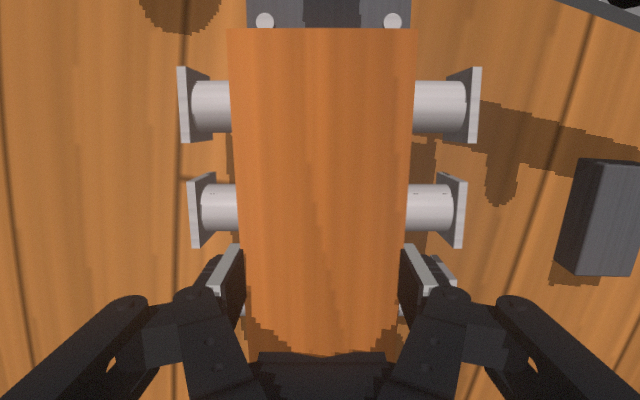

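```bash
python3 - <<'E'
from h import *
c,s=np.cos(JYAW),np.sin(JYAW)
def j(p): d=p[:,:2]-JO; return (d@np.array([[c,-s],[s,c]])*1e3).round(1)
print('board end corners',j(px2w('w10',[(227.5,29),(415,29)],.1366)))
print('bolts',j(px2w('w10',[(265,22),(392,22)],.016)))
print('base top edge w9 corners',j(px2w('w9',[(84,131),(386,131),(386,229)],.012)), 'bolts', j(px2w('w9',[(95,146),(320,145),(320,221),(109,221)],.016)))
print('post w9',j(px2w('w9',[(369,209)],.105)))
print('vplate end w9 ',j(px2w('w9',[(300.5,153.5),(301,170)],.052)))
E
```

```text
board end corners [[-34.3  91.9]
 [ 29.4  91.8]]
bolts [[-39.6 116.5]
 [ 44.3 116.6]]
base top edge w9 corners [[ -55.6 -136. ]
 [ -53.4  185. ]
 [  56.   190.5]] bolts [[ -39.9 -123.7]
 [ -39.3  116.3]
 [  44.7  116.1]
 [  45.3 -122.9]]
post w9 [[  0.6 157. ]]
vplate end w9  [[-36.5  98.2]
 [-20.7  98.4]]
```

Request:
play_rows(series=[[0, [0.08, 0.08, 0.2], [0, 0, 0]], [0, [0, 0, 0.25], [0, 0, 0]], [0, [0, 0, 0.15], [0, 0, 0]], [0, [0, 0, 0.06], [0, 0, 0]], [0, [0, 0, 0.03], [0, 0, 0]], [0, [0, 0, 0.02], [0, 0, 0]], [0, [0, 0, 0], [0, 0, 0]], [0, [0, 0, 0], [0, 0, 0]]])

```text
t: 51.22
tool_pos: [0.5039, -0.0032, 0.0851]
tool_rot: [2.05, 2.38, 0.0]
contact_force: [-0.3, -1.0, -2.5]
opening: 0.0637
grip_force: 88.7
```

Request:
play_rows(series=[[0, [0, 0, 0.03], [0, 0, 0]], [0, [0, 0, 0.02], [0, 0, 0]], [0, [0, 0, 0], [0, 0, 0]], [0, [0, 0, 0], [0, 0, 0]]])

```text
t: 51.72
tool_pos: [0.5041, -0.0032, 0.0836]
tool_rot: [2.05, 2.38, -0.0]
contact_force: [-3.5, 0.2, 5.1]
opening: 0.0636
grip_force: 89.6
```

Request:
play_rows(series=[[0.9, [0, 0, 0], [0, 0, 0]], [1, [0, 0, 0], [0, 0, 0]], [1, [0, 0, 0], [0, 0, 0]], [1, [0, 0, -0.4], [0, 0, 0]], [1, [0, 0, -0.7], [0, 0, 0]], [1, [0, 0, -0.9], [0, 0, 0]], [1, [0, 0, -0.9], [0, 0, 0]], [1, [-0.5, 0, -0.5], [0, 0, 0]]])

```text
t: 52.72
tool_pos: [0.5084, -0.0274, 0.2555]
tool_rot: [2.045, 2.38, 0.004]
contact_force: [0.6, -0.7, -0.6]
opening: 0.0855
grip_force: 0.0
```

Request:
play_rows(series=[[1, [-0.8, 0, -0.3], [0, 0, 0]], [1, [-0.8, 0, 0], [0, 0, 0]], [1, [0, 0, 0], [0, 0, 0]], [1, [0, 0, 0], [0, 0, 0]]])

```text
t: 53.22
tool_pos: [0.5191, -0.1066, 0.2669]
tool_rot: [-2.05, -2.379, -0.0]
contact_force: [-0.5, 0.2, -0.5]
opening: 0.086
grip_force: 0.0
```

```bash
python3 - <<'E'
from h import *
save('wrist','w11')
o=ctrl.get_obs();print(o['tool_pos'])
E
```

```text
[ 0.51908501 -0.10621394  0.2668925 ]
```

View pics/w11.png

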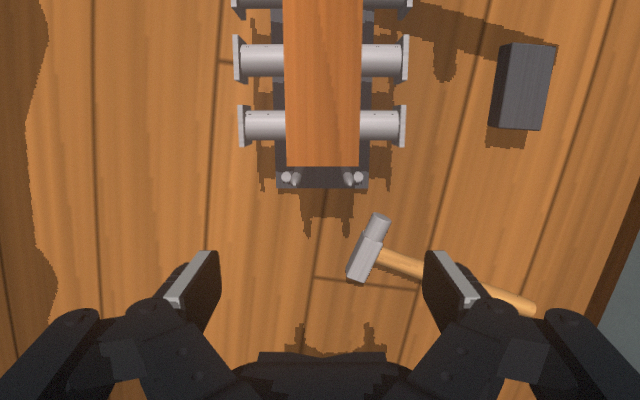

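```bash
python3 - <<'E'
from h import *
c,s=np.cos(JYAW),np.sin(JYAW)
def j(p): d=p[:,:2]-JO; return (d@np.array([[c,-s],[s,c]])*1e3).round(1)
img=cv2.imread('pics/w11.png');hsv=cv2.cvtColor(img,cv2.COLOR_BGR2HSV)
g=cv2.cvtColor(img,cv2.COLOR_BGR2GRAY).astype(int)
for r in (90,155): print(r,[tuple(map(int,img[r,x])) for x in range(281,291,1)][::2],[tuple(map(int,img[r,x])) for x in range(355,366)][::2])
print([int(g[r,323]) for r in range(160,172)])
print('board',j(px2w('w11',[(287,167),(359.5,167),(286,90),(360.5,90)],.0992)))
print('bolts',j(px2w('w11',[(286.5,177),(358.5,177)],.016)),'base end',j(px2w('w11',[(277,188),(368,188)],.012)))
print('tubeplates x',j(px2w('w11',[(234,60),(408,60),(239.5,125),(404,125)],.0562)))
E
```

```text
90 [(67, 71, 82), (67, 72, 81), (65, 115, 190), (64, 118, 193), (65, 117, 192)] [(54, 100, 162), (59, 103, 168), (58, 102, 163), (60, 66, 74), (61, 64, 76), (66, 68, 79)]
155 [(61, 65, 76), (61, 67, 78), (62, 68, 82), (67, 121, 196), (65, 116, 189)] [(53, 99, 163), (56, 101, 168), (59, 64, 76), (53, 58, 69), (59, 62, 71), (61, 64, 71)]
[121, 120, 119, 123, 122, 117, 94, 65, 65, 61, 63, 65]
board [[-30.  -95. ]
 [ 36.4 -95. ]
 [-29.1 -27. ]
 [ 35.4 -27. ]]
bolts [[ -39.5 -124.2]
 [  44.8 -124.3]] base end [[ -51.6 -138.6]
 [  57.  -138.7]]
tubeplates x [[-83.1   2. ]
 [ 85.4   1.9]
 [-81.5 -60.4]
 [ 85.1 -60.6]]
```

The board sits flush (mid x 323 px, same as the pins and bolts). Next I'll hover over the knob.

```bash
python3 - <<'E'
from h import *
plan2((.610,.136,.26),1.478)
E
```

```text
az 12.98 shift [ 1.36 -4.99  0.14] q6 1.88
az -9.52 shift [-1.36  4.99  0.13] q6 -1.26
t 53.27 pos [ 0.5191 -0.1062  0.2669] yaw 0.1493 open 0.0851 tilt [-0.0007  0.0006]
```

Request:
play_rows(series=[[1, [0, 0, 0], [0, 0, -0.96]], [1, [0, 0, 0], [0, 0, -0.96]], [1, [0, 0, 0], [0, 0, -0.96]], [1, [0, 0, 0], [0, 0, -0.96]], [1, [0, 0, 0], [0, 0, -0.96]], [1, [0, 0, 0], [0, 0, -0.96]], [1, [0, 0, 0], [0, 0, -0.96]], [1, [0, 0, 0], [0, 0, -0.96]]])

```text
t: 54.28
tool_pos: [0.5192, -0.1056, 0.2671]
tool_rot: [-0.537, -3.095, -0.0]
contact_force: [-0.2, 0.1, -0.9]
opening: 0.0856
grip_force: 0.0
```

Request:
play_rows(series=[[1, [0, 0, 0], [0, 0, -0.96]], [1, [0, 0, 0], [0, 0, -0.88]], [1, [-0.22, 0.83, 0], [0, 0, 0]], [1, [-0.22, 0.83, 0], [0, 0, 0]], [1, [-0.22, 0.83, 0], [0, 0, 0]], [1, [-0.22, 0.83, 0], [0, 0, 0]], [1, [-0.22, 0.83, 0], [0, 0, 0]], [1, [-0.22, 0.83, 0], [0, 0, 0]]])

```text
t: 55.28
tool_pos: [0.6078, 0.1376, 0.2672]
tool_rot: [-0.143, -3.138, -0.0]
contact_force: [0.7, -1.3, 0.7]
opening: 0.0856
grip_force: 0.0
```

Request:
play_rows(series=[[1, [0, 0, 0], [0, 0, 0]], [1, [0, 0, 0], [0, 0, 0]]])

```text
t: 55.52
tool_pos: [0.6075, 0.1353, 0.267]
tool_rot: [-0.144, -3.138, 0.001]
contact_force: [-0.1, -0.1, -0.1]
opening: 0.0856
grip_force: 0.0
```

```bash
python3 - <<'E'
from h import *
save('wrist','w12')
plan2((.6156,.1359,.108),1.478);print(w2px('w12',[(.6156,.1359,.146)]))
E
```

```text
az 22.5 shift [ 0.16 -0.04  3.18] q6 1.88
az 0.0 shift [-0.16  0.04  3.18] q6 -1.26
az -22.5 shift [ 0.16 -0.04  3.18] q6 -4.4
t 55.58 pos [0.6076 0.1347 0.2672] yaw 1.4781 open 0.0853 tilt [-0.0004  0.0004]
[[323.24850088 196.80426894]]
```

View pics/w12.png

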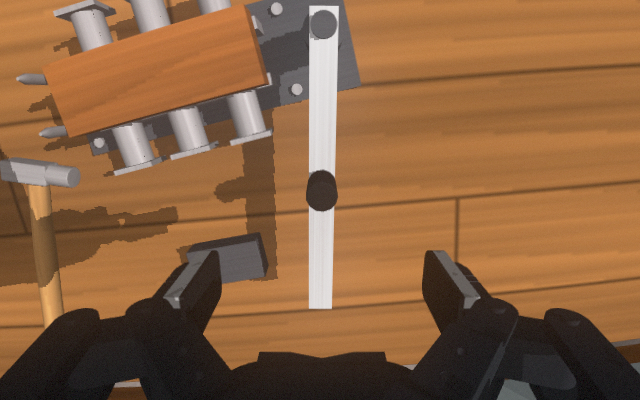

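Request:
play_rows(series=[[1, [-0.14, 0.02, 0.6], [0, 0, 0]], [1, [0, 0, 0.7], [0, 0, 0]], [1, [0, 0, 0.7], [0, 0, 0]], [1, [0, 0, 0.6], [0, 0, 0]], [1, [0, 0, 0.4], [0, 0, 0]], [1, [0, 0, 0.2], [0, 0, 0]], [0, [0, 0, 0], [0, 0, 0]], [0, [0, 0, 0], [0, 0, 0]]], force=90)

```text
t: 56.58
tool_pos: [0.6162, 0.1352, 0.1089]
tool_rot: [0.146, 3.136, 0.001]
contact_force: [0.8, -0.7, -0.3]
opening: 0.0512
grip_force: 0.0
```

Request:
play_rows(series=[[0, [0, 0, 0], [0, 0, 0]], [0, [0, 0, 0], [0, 0, 0]], [0, [0, 0, 0], [0, 0, 0]], [0, [0, 0, 0], [0, 0, 0]], [0, [0, 0, 0], [0, 0, 0]], [0, [0, 0, 0], [0, 0, 0]]])

```text
t: 57.32
tool_pos: [0.6162, 0.1352, 0.1085]
tool_rot: [0.146, 3.136, 0.0]
contact_force: [2.1, -0.6, 6.4]
opening: 0.0242
grip_force: 88.0
```

Request:
play_rows(series=[[0, [0, 0, -0.22], [0, 0, 0]], [0, [0, 0, -0.24], [0, 0, 0]], [0, [0, 0, -0.24], [0, 0, 0]], [0, [0, 0, -0.22], [0, 0, 0]], [0, [0, 0, 0], [0, 0, 0]], [0, [0, 0, 0], [0, 0, 0]]])

```text
t: 58.08
tool_pos: [0.6144, 0.1351, 0.1523]
tool_rot: [-0.146, -3.136, 0.001]
contact_force: [2.3, 0.4, -12.9]
opening: 0.024
grip_force: 88.8
```

```bash
python3 - <<'E'
from h import *
o=ctrl.get_obs();p=o['tool_pos'];print(p,o['contact_force'],o['opening'])
post=np.array([.4815,.148]);k=p[:2]-post;print('r',np.hypot(*k),np.arctan2(k[1],k[0])+np.pi/2-.149)
M=R.from_rotvec(o['tool_rot']).as_matrix();k=np.append(k,0);k*=.1345/np.hypot(*k);S=1.34/14
n=R.from_rotvec([0,0,-S]).apply(k);print('per row of 14',(M.T@(n-k)/.05).round(3),'az',np.degrees(S)/8)
E
```

```text
[0.61441177 0.13511769 0.15229329] [  2.27839309   0.44876592 -12.93849788] 0.023999117403316984
r 0.13353460800159891 1.3251743811639944Traceback (most recent call last):
  File "<stdin>", line 4, in <module>
TypeError: return arrays must be of ArrayType
```

Request:
play_rows(series=[[0, [0.012, -0.254, 0], [0, 0, 0.678]], [0, [0.012, -0.254, 0], [0, 0, 0.678]], [0, [0.012, -0.254, 0], [0, 0, 0.678]], [0, [0.012, -0.254, 0], [0, 0, 0.678]], [0, [0.012, -0.254, 0], [0, 0, 0.678]], [0, [0.012, -0.254, 0], [0, 0, 0.678]], [0, [0.012, -0.254, 0], [0, 0, 0.678]], [0, [0, 0, 0], [0, 0, 0]]])

```text
t: 59.08
tool_pos: [0.5779, 0.0554, 0.1523]
tool_rot: [-1.158, -2.917, 0.001]
contact_force: [-0.2, 0.2, -12.6]
opening: 0.0239
grip_force: 89.0
```

```bash
python3 - <<'E'
from h import *
o=ctrl.get_obs();p=o['tool_pos'];print(p,o['contact_force'],o['opening'])
post=np.array([.4815,.148]);k=p[:2]-post;print('r',np.hypot(*k),np.arctan2(k[1],k[0])+np.pi/2-.149)
plan2(p,.149)
E
```

```text
[0.57786197 0.05543209 0.15225176] [ -0.23605054   0.24131803 -12.60260236] 0.023911300535119372
r 0.13362052981930397 0.656477316318438
az 4.77 shift [0. 0. 0.] q6 -0.05
az -17.73 shift [0. 0. 0.] q6 -3.2
t 59.08 pos [0.5779 0.0554 0.1523] yaw 0.8153 open 0.0239 tilt [-0.0024  0.0016]
```

Clean motion with hardly any side force. Second half, with a light push against the stop.

Request:
play_rows(series=[[0, [0.012, -0.254, 0], [0, 0, 0.678]], [0, [0.012, -0.254, 0], [0, 0, 0.678]], [0, [0.012, -0.254, 0], [0, 0, 0.678]], [0, [0.012, -0.254, 0], [0, 0, 0.678]], [0, [0.012, -0.254, 0], [0, 0, 0.678]], [0, [0.012, -0.254, 0], [0, 0, 0.678]], [0, [0.012, -0.24, 0], [0, 0, 0.678]], [0, [0, 0, 0], [0, 0, 0]]])

```text
t: 60.08
tool_pos: [0.5014, 0.0157, 0.1528]
tool_rot: [-2.041, -2.386, 0.002]
contact_force: [-0.2, 2.8, -13.5]
opening: 0.0242
grip_force: 89.2
```

Request:
play_rows(series=[[0, [0, -0.04, 0], [0, 0, 0]], [0, [0, -0.02, 0], [0, 0, 0]], [0, [0, 0, 0], [0, 0, 0]]])

```text
t: 60.45
tool_pos: [0.5004, 0.0153, 0.1537]
tool_rot: [2.044, 2.385, 0.003]
contact_force: [3.5, 4.9, -13.1]
opening: 0.0248
grip_force: 89.2
```

```bash
python3 - <<'E'
from h import *
o=ctrl.get_obs();p=o['tool_pos'];print(p,o['contact_force'],o['opening'])
post=np.array([.4815,.148]);k=p[:2]-post;print('r',np.hypot(*k),np.arctan2(k[1],k[0])+np.pi/2-.149)
E
```

```text
[0.50035449 0.0153063  0.15366968] [  3.49560935   4.91243668 -13.05123612] 0.02476232096708824
r 0.13402652770673562 -0.00785449754611875
```

Request:
play_rows(series=[[0, [0, 0, 0.15], [0, 0, 0]], [0, [0, 0, 0.2], [0, 0, 0]], [0, [0, 0, 0.15], [0, 0, 0]], [0, [0, 0, 0.05], [0, 0, 0]], [0, [0, 0, 0.02], [0, 0, 0]], [0, [0, 0, 0], [0, 0, 0]], [0, [0, 0, 0], [0, 0, 0]]])

```text
t: 61.32
tool_pos: [0.5005, 0.0151, 0.1255]
tool_rot: [2.044, 2.385, 0.003]
contact_force: [1.9, 4.7, -10.6]
opening: 0.024
grip_force: 89.5
```

Request:
play_rows(series=[[0, [0, 0, 0.03], [0, 0, 0]], [0, [0, 0, 0.02], [0, 0, 0]], [0, [0, 0, 0], [0, 0, 0]], [0, [0, 0, 0], [0, 0, 0]]])

```text
t: 61.82
tool_pos: [0.5006, 0.015, 0.1245]
tool_rot: [2.044, 2.385, 0.003]
contact_force: [-2.2, 4.3, -1.5]
opening: 0.0243
grip_force: 90.5
```

Request:
play_rows(series=[[0.3, [0, 0, 0], [0, 0, 0]], [0.6, [0, 0, 0], [0, 0, 0]], [0.8, [0, 0, 0], [0, 0, 0]], [0.8, [0, 0, 0], [0, 0, 0]], [0.8, [0, 0, -0.3], [0, 0, 0]], [0.8, [0, 0, -0.6], [0, 0, 0]], [0.8, [0, 0, -0.8], [0, 0, 0]], [0.8, [0, 0, -0.8], [0, 0, 0]]])

```text
t: 62.82
tool_pos: [0.4996, 0.0145, 0.2497]
tool_rot: [2.045, 2.384, 0.001]
contact_force: [1.3, -0.4, 0.3]
opening: 0.0682
grip_force: 0.0
```

Request:
play_rows(series=[[1, [-0.6, 0, -0.4], [0, 0, 0]], [1, [-0.8, 0, 0], [0, 0, 0]], [1, [0, 0, 0], [0, 0, 0]], [1, [0, 0, 0], [0, 0, 0]]])

```text
t: 63.32
tool_pos: [0.5101, -0.0544, 0.2677]
tool_rot: [-2.046, -2.384, -0.001]
contact_force: [-0.9, 0.2, -0.1]
opening: 0.0856
grip_force: 0.0
```

```bash
python3 - <<'E'
from h import *
save('wrist','w13')
c,s=np.cos(JYAW),np.sin(JYAW)
# jig->world with image-derived origin offset (2.6,1.2 mm); expected pixels
def w(x,y,z): x+=2.6;y+=1.2;return (JO[0]+(c*x-s*y)/1e3,JO[1]+(s*x+c*y)/1e3,z/1e3)
img=cv2.imread('pics/w13.png')
pts=dict(bar_tip=w(0,-115,115),bar_tip_L=w(-12,-115,115),bar_tip_R=w(12,-115,115),bL=w(-33,-95,99.2),bR=w(33,-95,99.2),knob=w(0,20,161),pinL=w(-24.5,-108,116),pinR=w(24.5,-108,116))
for k,v in pts.items(): print(k,w2px('w13',[v])[0].round(1))
u,v=map(int,w2px('w13',[w(0,-60,115)])[0]);print(u,v)
row=img[v,u-70:u+71].astype(int);print([tuple(p) for p in row[::4].tolist()])
col=img[v:v+120,u].astype(int);print([tuple(p) for p in col[::5].tolist()])
E
```

```text
bar_tip [323.5 245.8]
bar_tip_L [310.7 245.7]
bar_tip_R [336.4 245.8]
bL [289.2 219.6]
bR [357.9 219.8]
knob [324.8  95.9]
pinL [297.1 239.2]
pinR [350.1 239.3]
323 188
[(87, 91, 101), (87, 92, 100), (87, 88, 100), (89, 94, 104), (87, 90, 102), (89, 93, 103), (89, 94, 104), (90, 93, 103), (90, 93, 102), (65, 119, 193), (68, 116, 184), (70, 118, 189), (69, 118, 185), (70, 117, 184), (115, 147, 193), (205, 206, 212), (209, 209, 214), (205, 205, 212), (204, 206, 209), (212, 212, 217), (215, 218, 221), (64, 100, 154), (67, 113, 177), (67, 109, 172), (70, 111, 173), (65, 103, 163), (72, 110, 171), (94, 97, 104), (96, 100, 106), (94, 97, 103), (95, 97, 105), (93, 96, 104), (97, 98, 108), (94, 98, 106), (93, 95, 103), (91, 94, 100)]
[(210, 211, 217), (211, 211, 217), (210, 209, 215), (207, 209, 214), (209, 211, 215), (210, 210, 214), (210, 210, 216), (212, 214, 216), (211, 212, 217), (211, 212, 220), (210, 211, 216), (213, 214, 219), (43, 59, 80), (43, 60, 84), (46, 64, 92), (43, 67, 97), (50, 75, 108), (48, 76, 110), (46, 78, 113), (66, 113, 167), (67, 114, 171), (64, 111, 167), (68, 116, 171), (64, 113, 168)]
```

```bash
python3 - <<'E'
from h import *
img=cv2.imread('pics/w13.png').astype(int)
m=(img[:,:,2]-img[:,:,0])>60
c=m[150:250,300];print('end row',150+np.argmin(c),'(exp 219.7)')
for r in (60,130,200):
    x=np.where(m[r,280:308])[0];y=np.where(m[r,338:372])[0];print(r,280+x[0] if len(x) else None,338+y[-1] if len(y) else None)
d=np.load('pics/w13.npz')
cc,s=np.cos(JYAW),np.sin(JYAW)
for y in (-80,-30,30):
    print([w2px('w13',[(JO[0]+(cc*(x+2.6)-s*(y+1.2))/1e3,JO[1]+(s*(x+2.6)+cc*(y+1.2))/1e3,.0992)])[0].round(1).tolist() for x in (-33,33)])
E
```

```text
end row 220 (exp 219.7)
60 286 362
130 287 360
200 289 358
[[288.8, 204.7], [358.4, 204.9]]
[[287.5, 152.3], [360.2, 152.6]]
[[286.0, 83.5], [362.4, 83.8]]
```

The board edges match to within a pixel, so I'm handing the job in.

```bash
python3 -c "
from station import ctrl
print(ctrl.finish_job())"
```

```text
the job is handed in; nothing more can be done
None
```

The job is handed in: all three tubes are in their own grooves, the board lies flush on them, and the clamp bar is back between its pins pressing on the board. The last wrist image and force readings agree with this, but the hand-in returned no verdict.

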